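# Scrub an enamelled cup and inspect it with a loupe

## Task

Take the brush out of its block, scrub inside the green cup with two full strokes (down to the bottom and back at least half-way up, twice) and stand the brush back upright in its block, released. Then pick up the loupe by its handle and hold it level and still, lens centred over the cup and at the height of the red ring on the gauge post, carried by the gripper alone. Finish while still holding it there; do not move the red ring or the jar, spool and tin on the bench.

Things in the scene. Friction and masses are not known exactly. Their poses are not given: they have to be found in the camera images.
- fixture: Wooden board 132 x 90 x 12 mm fixed to the bench, carrying an upright green round cup (outer diameter 50, bore 42, walls 4, rim 72 above the bench) and a thin gauge post (diameter 8, top 175 above the bench). Origin: on the bench surface directly under the cup's axis; z up; the board reaches from x = -48 to +84 mm; the post stands at x = +66, y = 0 in this frame.
- cup_floor (a point): Centre of the cup's inner floor, on the cup's axis, 18 mm above the bench; the bore is 54 mm deep from the rim.
- focus_mark (a point): Centre of the red ring (diameter 18, 6 mm high) on the gauge post. It marks the focal height at which the middle of the lens must be held: 115 to 155 mm above the bench. The ring slides on the post with friction; leave it where it is.
- brush_block: Light wooden block 70 x 70 x 80 mm, fixed to the bench, with one round upright hole (diameter 33, 70 deep, floor 10 mm above the bench) in the middle of its top, in which the brush stands loosely. Origin: underside centre, on the hole's axis; z up.
- brush: Loose bottle brush of 40 to 90 g standing upright, 185 mm long, round about its z axis. Origin: middle of the flat lower end of its head; z along the brush to the handle. White solid core diameter 24 from z = 0 to 70 with soft yellow tufts diameter 31 around it (they do not resist), steel stem diameter 8 up to z = 115, blue handle diameter 18 from z = 115 to 185.
- brush_grip (a point): Point on the brush's axis in the blue handle, 155 mm above its lower end: a good place to grip.
- loupe_rest: Grey rest fixed to the bench: plate 180 x 60 x 8 mm with two pads whose tops are 40 mm above the bench, one (34 x 50) under the lens and one (16 x 40, centre at x = -128 mm) under the end of the handle; between them the handle is free from both sides and from below. Origin: on the bench under the lens; x from handle to lens.
- loupe: Loose loupe of 50 to 100 g lying level on the rest. Origin: centre of the lens ring's underside; z up through the lens; the handle points along -x. Steel ring diameter 60, 12 high; neck 10 wide from x = -27 to -51; black handle 18 wide and 14 high from x = -50 to -140, underside at z = 0.
- loupe_lens (a point): Middle of the lens: on the loupe's z axis, 6 mm above its origin.
- loupe_grip (a point): Point inside the handle, 78 mm from the lens centre, 7 mm above the handle's underside: a good place to grip from above across the handle's 18 mm width.
- jar: Bystander: amber jar, diameter 52, 70 high. Origin: underside centre.
- spool: Bystander: yellow spool, diameter 40, 40 high. Origin: underside centre.
- tin: Bystander: flat brass tin, diameter 52, 22 high. Origin: underside centre.

How it is judged:
By the outcome, as a careful person would: the job done as asked, in the order asked, and still so for the second after the job is handed in, while the arm keeps its last pose, push and grip.
It also fails if it takes over 64 s, if anything falls off the work surface, if the arm or the gripper's body presses on something with over 40 N, if the wrist force passes 120 N, or if a joint passes its speed limit or range.

## Robot

A 6-joint arm with a two-finger parallel gripper is mounted at the origin on the work surface. World frame = base frame: x ahead of the robot, y to its left, z up, the work surface at z = 0. Lengths are in m, angles in rad, forces in N, time in s.
With the tool pointing down it reaches from about 0.375 to 0.9 m from the base axis. Payload 3.1 kg.
Tool frame: the origin (TCP) lies where the fingers leave the gripper's body, on its centre line; the fingertips stand 73 mm ahead of it and the grasp point (between the pads) lies 54 mm ahead of it; z points along the fingers, y is the direction in which the jaws open and shut (so a half turn about z gives the same grasp; the last joint's range is limited). The gripper opens to 85 mm and grips with 20 to 120 N. Pads are 22 mm wide; open, the fingers measure 114 mm over their backs; the gripper's body (76 mm by 85 mm) begins 54 mm behind the grasp point. The pads swing forward as they close: fully open they stand 13 mm farther back than shut.
Start: joints at [0.946, 0.527, 1.433, -0, 1.181, -0.178], TCP at [0.27, 0.564, 0.304] pointing down, gripper open.
Joint ranges: [-3.08, 3.08], [-0.75, 2.2], [0.22, 2.44], [-1.43, 4.57], [0, 2.65], [-2.85, 2.85]. Speed limits (rad/s): [2.79, 2.79, 3.14, 3.14, 3.14, 3.14].

## Interface

Orientations are given as a rotation vector (axis times angle).
In Python, from station import sensors, vision, hand_in gives the robot as it stands. The module is installed in compiled form; this text tells all that it offers.
- The arm moves only by the tool play_rows, never from a script. Its argument "series" is a list of rows, each an object of numbers: "x", "y", "z": the shift along the tool's x, y, z in units of 25 mm (1.0 is 25 mm); "spin": the turn about the tool's z in units of 5 degrees (1.0 is 5 degrees). In form: [{"x": .., "y": .., "z": .., "spin": ..}, ...]. A call has 1 to 10 rows; each row shifts and turns the pose as measured when the row begins, along the tool's axes as they then stand; what a row does not reach is not made up. A row lasts 1/12 s, in which the tool goes at most 41.7 mm and 7.16 degrees, less where a joint would pass 70% of its speed; a pose out of reach is approached as far as the arm can. A call is refused whole if a number of a shift passes 1 or a number of a turn 1, either way. A call with a gripper value outside its range is refused whole. "hand" is the closure, from 0 (fully open) to 1 (shut), set as the call begins (left out, the last holds). The fingers move at their own pace and stop on an object; the grip force is fixed at half the most. Time passes only in rows, so rows that do not move let the fingers close. It gives the time, the measured TCP pose, the force and the opening at its end, in the units of the state.
- sensors.get_state(): the state, without advancing time (a new reading comes with each control period).
- vision.camera(name): name is "side" or "top" or "wrist"; returns the picture (400x640x3 uint8, red, green, blue); there is no depth.
- vision.get_calibration(name): a dict with "vertical_fov" (degrees; the focal length in pixels is half the picture's height over the tangent of half this angle, whatever the lens; pixels are square), "cx", "cy" (the principal point, pixels), "eye" and "attitude" of the camera in the world. Camera axes: x right, y down, z forward; pixel columns grow to the right and rows downward; lengths in m; the calibration is good to about 2 mm. A picture is of the moment at which its call begins: read the wrist's pose just before it. get_calibration takes no time and is no camera call; for the wrist camera it gives the pose at the moment of the call.
- hand_in(): hands the job in, once; it reports no verdict.
The state is a dict: "t": time; "q": joint angles; "qd": joint speeds; "effort": joint torques, N m; "ee_pos": TCP position; "tool_rot": TCP orientation; "force": force on the tool from outside, world axes, zero at the start; "ft_torque": the same for the moment, N m; "opening": finger opening in m.
Only numpy, scipy, OpenCV 4.12 (cv2) and the standard library are available. Lean on these libraries where they do the work, as an engineer would, in place of code of your own. Each camera call takes 0.05 s, during which the arm holds its last target.

## Working session

There is one attempt and no reset: what is moved stays moved. The work goes in short steps, Python scripts to look and compute and a tool call to move; the robot and the scene stay as the last step left them, time stands still between calls to the robot, and variables do not carry over. Pictures are saved under pics/ and viewed, and the job is handed in when it is done.

Besides the shell and the picture viewer there is one more tool, called in YAML: its name, and indented under it one key for each argument. play_rows: Moves the arm, as the interface text tells. Its arguments: {"type":"object","properties":{"series":{"type":"array","items":{"type":"object","properties":{"x":{"type":"number"},"y":{"type":"number"},"z":{"type":"number"},"spin":{"type":"number"}}}},"hand":{"type":"number"}},"required":["series"]}

```bash
mkdir -p pics; ls; python3 - <<'E'
from station import sensors, vision
import cv2
print(sensors.get_state())
for n in ("side","top","wrist"):
    print(n,vision.get_calibration(n))
for n in ("side","top","wrist"):
    cv2.imwrite(f"pics/{n}0.png",vision.camera(n)[:,:,::-1])
E
```

```text
pics
{'t': 0.0, 'q': array([ 9.45474723e-01,  5.28448782e-01,  1.43393014e+00,  8.13438912e-06,
        1.18139472e+00, -1.78483394e-01]), 'qd': array([ 0.00011394, -0.00231751, -0.00112475,  0.00022418,  0.00051275,
       -0.00072137]), 'effort': array([ 1.23516151e-03, -4.42357957e+01, -1.78025812e+01, -3.23565309e-04,
        8.31148034e-03, -1.75734721e-05]), 'ee_pos': array([0.26969449, 0.56318215, 0.30293528]), 'tool_rot': array([-0.69588093, -3.06266895,  0.00314742]), 'force': array([0.67100839, 0.28921903, 0.27986185]), 'ft_torque': array([-0.03167352, -0.07596101, -0.03343389]), 'opening': 0.08565308734722137}
side {'vertical_fov': 48.880203463276594, 'cx': 321.573743581277, 'cy': 194.25749129771458, 'eye': array([ 0.4359563 , -0.85124219,  0.63731139]), 'attitude': array([-2.08732732,  0.18624157, -0.08879751])}
top {'vertical_fov': 54.71372511282184, 'cx': 328.07698388847245, 'cy': 197.94187859183444, 'eye': array([0.47288781, 0.01595431, 1.00965625]), 'attitude': array([-2.12108318,  2.16545673, -0.12224053])}
wrist {'vertical_fov': 58.76625609277987, 'cx': 325.3670270535064, 'cy': 202.99633738480037, 'eye': array([0.19325092, 0.59936533, 0.37374134]), 'attitude': array([2.4087682 , 1.51759765, 0.25318666])}
```

View pics/side0.png

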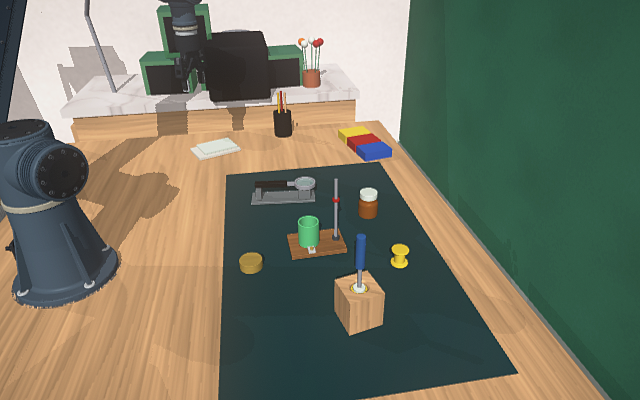

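View pics/top0.png

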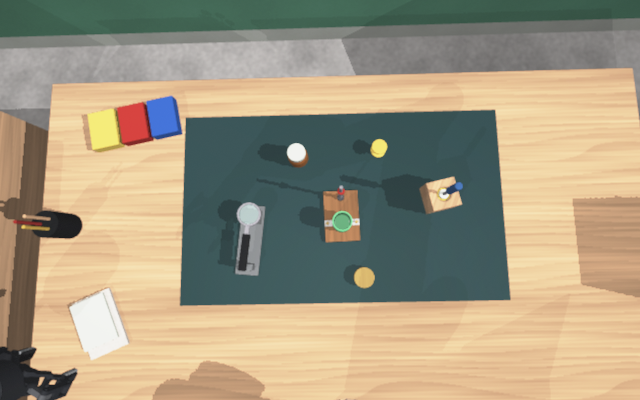

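View pics/wrist0.png

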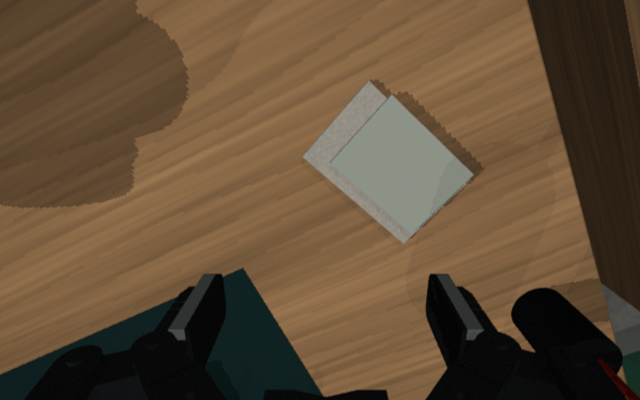

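The overview shows the brush block at top-view (443,195), cup (342,221), loupe (248,215), jar (297,155), spool (379,148) and tin (364,278). I'll enlarge them next.

```bash
python3 - <<'E'
import cv2
t=cv2.imread("pics/top0.png"); s=cv2.imread("pics/side0.png")
def crop(im,x,y,w,h,k,n):
    cv2.imwrite(n,cv2.resize(im[y:y+h,x:x+w],None,fx=k,fy=k,interpolation=cv2.INTER_CUBIC))
crop(t,310,170,160,80,5,"pics/t1.png")
crop(t,220,190,80,100,6,"pics/t2.png")
crop(s,240,170,160,110,5,"pics/s1.png")
crop(s,320,225,80,110,5,"pics/s2.png")
E
```

```text
(no output)
```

View pics/t1.png

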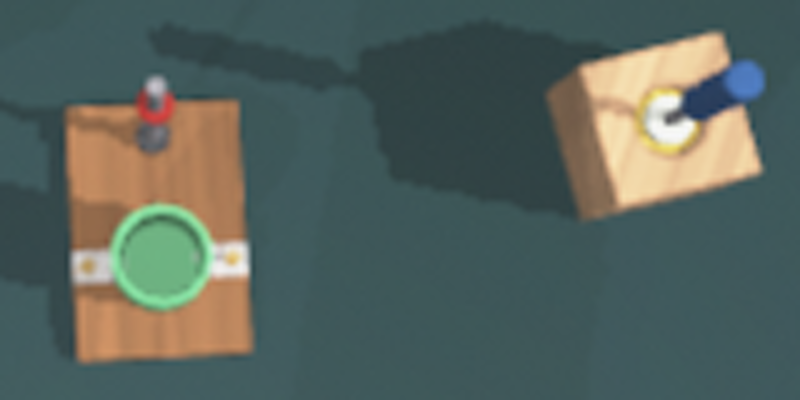

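View pics/t2.png

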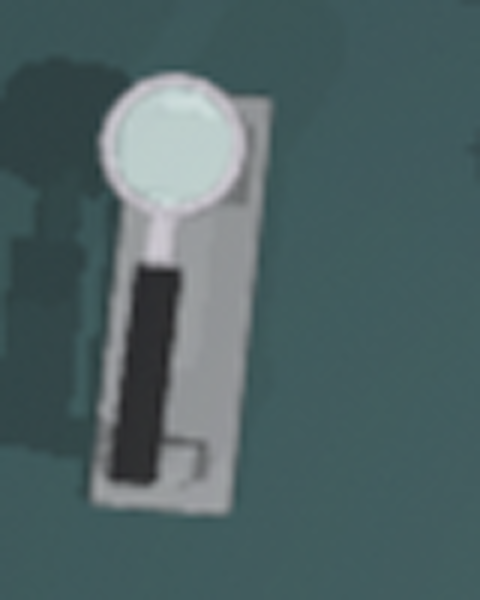

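View pics/s1.png

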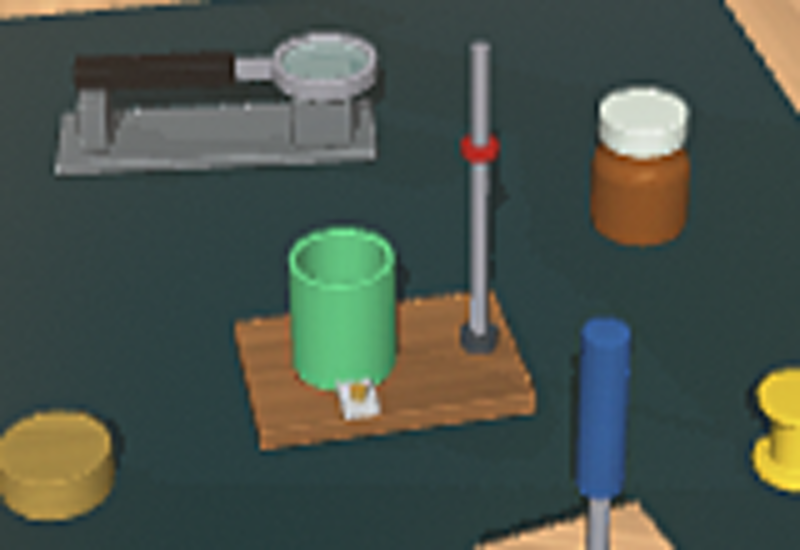

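View pics/s2.png

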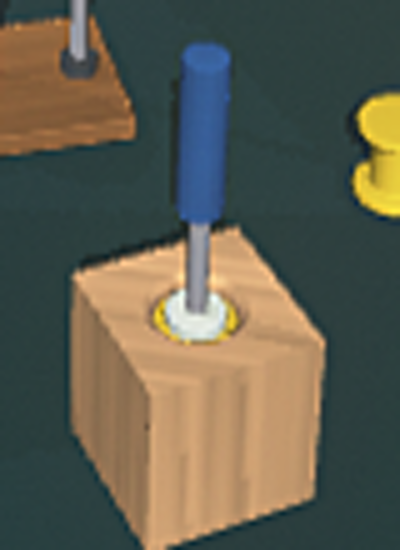

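```bash
cat > h.py <<'E'
import numpy as np, cv2
from scipy.spatial.transform import Rotation as R
from station import sensors, vision
def K(c):
    f=200/np.tan(np.radians(c["vertical_fov"])/2); return f
def ray(c,u,v):
    f=K(c); d=np.array([(u-c["cx"])/f,(v-c["cy"])/f,1.])
    return np.array(c["eye"]), R.from_rotvec(c["attitude"]).apply(d)
def atz(c,u,v,z):
    e,d=ray(c,u,v); return e+d*(z-e[2])/d[2]
def proj(c,p):
    q=R.from_rotvec(c["attitude"]).inv().apply(np.asarray(p)-c["eye"]); f=K(c)
    return np.array([c["cx"]+f*q[0]/q[2], c["cy"]+f*q[1]/q[2]])
def tri(obs):
    A=np.zeros((3,3));b=np.zeros(3)
    for c,u,v in obs:
        e,d=ray(c,u,v); d/=np.linalg.norm(d); P=np.eye(3)-np.outer(d,d); A+=P;b+=P@e
    return np.linalg.solve(A,b)
def cp(x,y,k,ox,oy): return (x+.5)/k-.5+ox,(y+.5)/k-.5+oy
def local(p):
    """offset of world point from grasp point, in tool axes"""
    s=sensors.get_state(); r=R.from_rotvec(s["tool_rot"])
    return r.inv().apply(np.asarray(p)-s["ee_pos"])
E
python3 - <<'E'
from h import *
np.set_printoptions(precision=4,suppress=True)
T=vision.get_calibration("top");S=vision.get_calibration("side")
t1=lambda x,y:cp(x,y,5,310,170); t2=lambda x,y:cp(x,y,6,220,190)
s1=lambda x,y:cp(x,y,5,240,170); s2=lambda x,y:cp(x,y,5,320,225)
for n,p,z in [("hole",t1(670,120),.08),("bc1",t1(583,66),.08),("bc2",t1(722,33),.08),("bc3",t1(762,172),.08),("bc4",t1(615,210),.08),("brtop",t1(744,80),.195),
 ("cup",t1(161,257),.072),("ring",t1(156,105),.135),("post",t1(155,85),.175),("b1",t1(65,106),.012),("b2",t1(238,100),.012),("b3",t1(254,352),.012),("b4",t1(78,361),.012),
 ("lens",t2(173,144),.052),("hn",t2(159,268),.054),("hf",t2(133,482),.054),("jar",(297,153),.07),("spool",(379,148),.04),("tin",(364,278),.022)]:
    print("T",n,atz(T,*p,z)[:2])
for n,p,z in [("cup",s1(342,259),.072),("post",s1(480,44),.175),("brtop",s2(206,58),.195),("hole",s2(196,316),.08),("lens",s1(325,62),.052),("tin",s1(55,440),.022)]:
    print("S",n,atz(S,*p,z)[:2])
print("tri cup",tri([(T,*t1(161,257)),(S,*s1(342,259))]))
print("tri ring",tri([(T,*t1(156,105)),(S,*s1(480,149))]))
print("tri post",tri([(T,*t1(155,85)),(S,*s1(480,44))]))
print("tri br",tri([(T,*t1(744,80)),(S,*s2(206,58))]))
print("tri lens",tri([(T,*t2(173,144)),(S,*s1(325,62))]))
E
```

```text
T hole [ 0.6021 -0.2464]
T bc1 [ 0.6295 -0.206 ]
T bc2 [ 0.6442 -0.2741]
T bc3 [ 0.5759 -0.2889]
T bc4 [ 0.5591 -0.2176]
T brtop [ 0.6026 -0.2462]
T cup [0.5416 0.0007]
T ring [0.6066 0.0024]
T post [0.6094 0.0032]
T b1 [0.626 0.048]
T b2 [ 0.6271 -0.0423]
T b3 [ 0.4963 -0.0467]
T b4 [0.4935 0.0436]
T lens [0.5665 0.233 ]
T hn [0.5151 0.2379]
T hf [0.4283 0.2478]
T jar [0.7139 0.1084]
T spool [ 0.7296 -0.0998]
T tin [ 0.4013 -0.0522]
S cup [ 0.542  -0.0032]
S post [0.6083 0.0029]
S brtop [ 0.6017 -0.2505]
S hole [ 0.6011 -0.2526]
S lens [0.5649 0.2259]
S tin [ 0.4036 -0.0493]
tri cup [0.5421 0.0007 0.0694]
tri ring [0.6086 0.0022 0.1208]
tri post [0.6089 0.0033 0.1749]
tri br [ 0.6028 -0.247   0.1924]
tri lens [0.5664 0.234  0.0476]
```

The top and side views agree to within about 5 mm, giving brush ≈(0.6025,-0.247), cup ≈(0.542,0.0), ring z≈0.121 and lens ≈(0.566,0.234). I'm moving towards the brush at transit height.

play_rows:
  series:
    - {"x": -1,"y": -0.9}
    - {"x": -1,"y": -0.9}
    - {"x": -1,"y": -0.9}
    - {"x": -1,"y": -0.9}
    - {"x": -1,"y": -0.9}
    - {"x": -1,"y": -0.9}
    - {"x": -1,"y": -0.9}
    - {"x": -1,"y": -0.9}
    - {"x": -1,"y": -0.9}
    - {"x": -1,"y": -0.9}
  hand: 0.4

```text
invalid input at $.series[0]: expected keys x, y, z, spin
```

All keys are needed in each row.

play_rows:
  series:
    - {"x": -1,"y": -0.9,"z": 0,"spin": 0}
    - {"x": -1,"y": -0.9,"z": 0,"spin": 0}
    - {"x": -1,"y": -0.9,"z": 0,"spin": 0}
    - {"x": -1,"y": -0.9,"z": 0,"spin": 0}
    - {"x": -1,"y": -0.9,"z": 0,"spin": 0}
    - {"x": -1,"y": -0.9,"z": 0,"spin": 0}
    - {"x": -1,"y": -0.9,"z": 0,"spin": 0}
    - {"x": -1,"y": -0.9,"z": 0,"spin": 0}
    - {"x": -1,"y": -0.9,"z": 0,"spin": 0}
    - {"x": -1,"y": -0.9,"z": 0,"spin": 0}
  hand: 0.3

```text
t: 0.98
ee_pos: [0.3998, 0.2462, 0.2998]
tool_rot: [-0.674, -3.065, -0.001]
force: [0.5, -0.1, 0.6]
opening: 0.06
```

play_rows:
  series:
    - {"x": -1,"y": -0.93,"z": 0,"spin": 0}
    - {"x": -1,"y": -0.93,"z": 0,"spin": 0}
    - {"x": -1,"y": -0.93,"z": 0,"spin": 0}
    - {"x": -1,"y": -0.93,"z": 0,"spin": 0}
    - {"x": -1,"y": -0.93,"z": 0,"spin": 0}
    - {"x": -1,"y": -0.93,"z": 0,"spin": 0}
    - {"x": -1,"y": -0.93,"z": 0,"spin": 0}
    - {"x": -1,"y": -0.93,"z": 0,"spin": 0}
    - {"x": -0.5,"y": -0.5,"z": 0,"spin": 0}
    - {"x": 0,"y": 0,"z": 0,"spin": 0}

```text
t: 1.82
ee_pos: [0.5145, -0.044, 0.2985]
tool_rot: [-0.686, -3.066, 0.002]
force: [0.6, -0.7, -0.2]
opening: 0.0598
```

```bash
python3 - <<'E'
from h import *
np.set_printoptions(precision=4,suppress=True)
s=sensors.get_state();print(s["ee_pos"],s["tool_rot"],s["t"])
c=vision.get_calibration("wrist"); print(c)
cv2.imwrite("pics/w1.png",vision.camera("wrist")[:,:,::-1])
print("to brush",local([.6025,-.247,.219])/.025)
for p in ([.6025,-.247,.195],[.6025,-.247,.08],[.542,0,.072],[.608,.0025,.1215]): print(proj(c,p))
E
```

```text
[ 0.5145 -0.044   0.2985] [-0.6857 -3.0656  0.0022] 1.8167
{'vertical_fov': 58.76625609277987, 'cx': 325.3670270535064, 'cy': 202.99633738480037, 'eye': array([ 0.4377, -0.0084,  0.3693]), 'attitude': array([2.4041, 1.5257, 0.2558])}
to brush [-6.6966 -5.8798  3.1723]
[116.3047 461.0751]
[180.3002 344.5801]
[385.3081 189.4714]
[429.1849 278.0956]
```

View pics/w1.png

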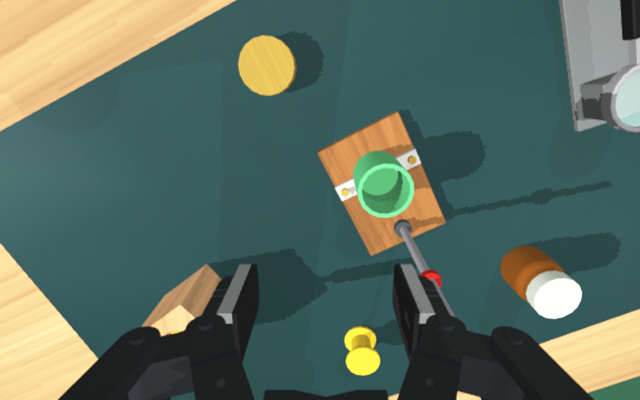

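Wrist view: the cup rim is at (384,190) and the red ring at (430,279). My model predicted (385,189) and (429,278), so it holds up. I'm going over the brush.

play_rows:
  series:
    - {"x": -1,"y": -0.88,"z": 0,"spin": 0}
    - {"x": -1,"y": -0.88,"z": 0,"spin": 0}
    - {"x": -1,"y": -0.88,"z": 0,"spin": 0}
    - {"x": -1,"y": -0.88,"z": 0,"spin": 0}
    - {"x": -1,"y": -0.88,"z": 0,"spin": 0}
    - {"x": -1,"y": -0.88,"z": 0,"spin": 0}
    - {"x": -0.5,"y": -0.5,"z": 0,"spin": 0}
    - {"x": -0.1,"y": -0.1,"z": 0,"spin": 0}
    - {"x": 0,"y": 0,"z": 0,"spin": 0}

```text
t: 2.62
ee_pos: [0.5989, -0.2378, 0.2929]
tool_rot: [-0.663, -3.053, -0.014]
force: [-0.4, 0.6, -0.1]
opening: 0.0597
```

```bash
python3 - <<'E'
from h import *
np.set_printoptions(precision=4,suppress=True)
s=sensors.get_state();print(s["ee_pos"],s["tool_rot"],s["t"])
print("to brush",local([.6025,-.247,.219])/.025)
E
```

```text
[ 0.5989 -0.2378  0.2929] [-0.6626 -3.0526 -0.0137] 2.6167
to brush [-0.3416 -0.288   2.949 ]
```

play_rows:
  series:
    - {"x": -0.3,"y": -0.25,"z": 0.3,"spin": 0}
    - {"x": 0,"y": 0,"z": 0.3,"spin": 0}
    - {"x": 0,"y": 0,"z": 0.3,"spin": 0}
    - {"x": 0,"y": 0,"z": 0,"spin": 0}
    - {"x": 0,"y": 0,"z": 0,"spin": 0}

```text
t: 3.03
ee_pos: [0.6007, -0.2384, 0.2669]
tool_rot: [-0.652, -3.048, -0.02]
force: [-0.3, 0.2, -0.4]
opening: 0.0602
```

```bash
cat >> h.py <<'E'
def st(p=None):
    s=sensors.get_state(); r=R.from_rotvec(s["tool_rot"]); M=r.as_matrix()
    z=M[:,2]; g=s["ee_pos"]+.054*z
    print("t %.2f"%s["t"],"tcp",s["ee_pos"].round(4),"grasp",g.round(4),"tilt_deg xy",np.degrees(z[:2]).round(2),"yaw_y",np.degrees(np.arctan2(M[1,1],M[0,1])).round(2),"F",s["force"].round(1),"op",round(s["opening"],4),"q",s["q"].round(2))
    if p is not None: print("units to target (grasp)",(r.inv().apply(np.asarray(p)-g)/.025).round(3))
    return s
E
python3 -c "
from h import *
st([.6025,-.247,.165])"
```

```text
t 3.03 tcp [ 0.6007 -0.2384  0.2669] grasp [ 0.5996 -0.2375  0.2129] tilt_deg xy [-1.24  1.03] yaw_y 65.86 F [-0.3  0.2 -0.4] op 0.0602 q [-0.55  0.6   1.4   0.    1.17 -1.7 ]
units to target (grasp) [-0.314 -0.314  1.906]
```

play_rows:
  series:
    - {"x": 0,"y": 0,"z": 0,"spin": 0}
    - {"x": 0,"y": 0,"z": 0,"spin": 0}
    - {"x": 0,"y": 0,"z": 0,"spin": 0}
    - {"x": 0,"y": 0,"z": 0,"spin": 0}

```text
t: 3.37
ee_pos: [0.6003, -0.2364, 0.2669]
tool_rot: [-0.648, -3.047, -0.022]
force: [-0.2, 0.6, -0.8]
opening: 0.0596
```

```bash
python3 -c "
from h import *
st([.6025,-.247,.165])"
```

```text
t 3.37 tcp [ 0.6003 -0.2364  0.2669] grasp [ 0.599  -0.2353  0.213 ] tilt_deg xy [-1.31  1.09] yaw_y 65.97 F [-0.2  0.6 -0.8] op 0.0596 q [-0.55  0.6   1.4   0.    1.17 -1.7 ]
units to target (grasp) [-0.371 -0.386  1.906]
```

play_rows:
  series:
    - {"x": -0.2,"y": -0.2,"z": 0,"spin": 0}
    - {"x": -0.2,"y": -0.2,"z": 0,"spin": 0}
    - {"x": -0.1,"y": -0.1,"z": 0,"spin": 0}

```text
t: 3.62
ee_pos: [0.6073, -0.2536, 0.2675]
tool_rot: [-0.647, -3.049, -0.021]
force: [-0.2, -0.5, 0.6]
opening: 0.0595
```

```bash
python3 -c "
from h import *
st([.6025,-.247,.165])"
```

```text
t 3.62 tcp [ 0.6073 -0.2536  0.2675] grasp [ 0.6061 -0.2527  0.2136] tilt_deg xy [-1.23  1.04] yaw_y 66.03 F [-0.2 -0.5  0.6] op 0.0595 q [-0.57  0.62  1.36  0.    1.19 -1.72]
units to target (grasp) [0.172 0.133 1.949]
```

play_rows:
  series:
    - {"x": 0.1,"y": 0.1,"z": 0.4,"spin": 0}
    - {"x": 0,"y": 0,"z": 0.4,"spin": 0}
    - {"x": 0,"y": 0,"z": 0.4,"spin": 0}
    - {"x": 0,"y": 0,"z": 0.3,"spin": 0}
    - {"x": 0,"y": 0,"z": 0.2,"spin": 0}
    - {"x": 0,"y": 0,"z": 0,"spin": 0}

```text
t: 4.12
ee_pos: [0.6047, -0.251, 0.2194]
tool_rot: [-0.65, -3.047, -0.021]
force: [0.4, 0.3, 0.2]
opening: 0.0594
```

```bash
python3 -c "
from h import *
st([.6025,-.247,.165])
c=vision.get_calibration('wrist')
print(proj(c,[.6025,-.247,.195]))
cv2.imwrite('pics/w2.png',vision.camera('wrist')[:,:,::-1])
cv2.imwrite('pics/s_2.png',cv2.resize(vision.camera('side')[130:330,260:480,::-1],None,fx=3,fy=3))
st([.6025,-.247,.165])"
```

```text
t 4.12 tcp [ 0.6047 -0.251   0.2194] grasp [ 0.6035 -0.25    0.1655] tilt_deg xy [-1.28  1.08] yaw_y 65.9 F [0.4 0.3 0.2] op 0.0594 q [-0.57  0.67  1.41  0.    1.09 -1.72]
units to target (grasp) [0.084 0.095 0.022]
[334.98876823 342.4480095 ]
t 4.22 tcp [ 0.6052 -0.2514  0.2207] grasp [ 0.6041 -0.2504  0.1667] tilt_deg xy [-1.19  1.01] yaw_y 65.9 F [ 0.9 -0.7  0.6] op 0.0597 q [-0.57  0.67  1.41  0.    1.09 -1.72]
units to target (grasp) [0.112 0.097 0.072]
```

View pics/w2.png

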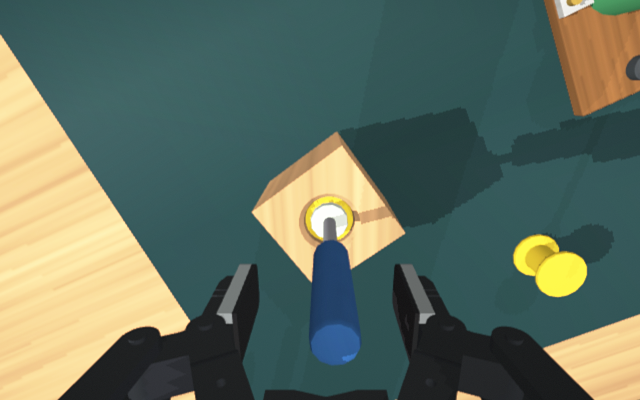

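View pics/s_2.png

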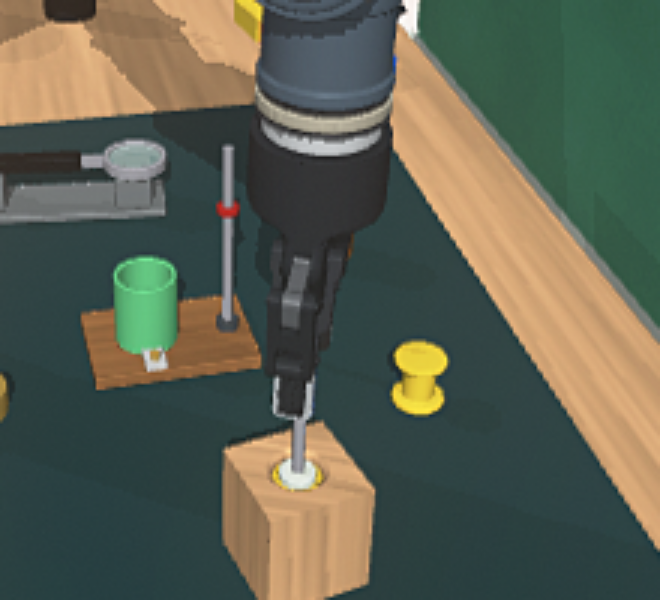

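The wrist view shows the handle top at (335,343), where predicted, between the open pads. I'll make a small correction and close.

play_rows:
  series:
    - {"x": 0.1,"y": 0.1,"z": 0.05,"spin": 0}
    - {"x": 0.03,"y": 0.03,"z": 0,"spin": 0}
    - {"x": 0,"y": 0,"z": 0,"spin": 0}
    - {"x": 0,"y": 0,"z": 0,"spin": 0}
    - {"x": 0,"y": 0,"z": 0,"spin": 0}
    - {"x": 0,"y": 0,"z": 0,"spin": 0}
  hand: 1

```text
t: 4.72
ee_pos: [0.6044, -0.2467, 0.2216]
tool_rot: [-0.65, -3.053, -0.018]
force: [-0.5, -0.3, -1.2]
opening: 0.0167
```

```bash
python3 -c "
from h import *
st([.6025,-.247,.165])"
```

```text
t 4.72 tcp [ 0.6044 -0.2467  0.2216] grasp [ 0.6035 -0.2459  0.1676] tilt_deg xy [-0.99  0.87] yaw_y 65.95 F [-0.5 -0.3 -1.2] op 0.0167 q [-0.56  0.66  1.42  0.    1.08 -1.71]
units to target (grasp) [ 0.015 -0.056  0.105]
```

play_rows:
  series:
    - {"x": 0,"y": 0,"z": -0.3,"spin": 0}
    - {"x": 0,"y": 0,"z": -0.5,"spin": 0}
    - {"x": 0,"y": 0,"z": -0.5,"spin": 0}
    - {"x": 0,"y": 0,"z": -0.5,"spin": 0}
    - {"x": 0,"y": 0,"z": -0.5,"spin": 0}
    - {"x": 0,"y": 0,"z": -0.5,"spin": 0}
    - {"x": 0,"y": 0,"z": -0.4,"spin": 0}
    - {"x": 0,"y": 0,"z": -0.3,"spin": 0}

```text
t: 5.38
ee_pos: [0.6049, -0.2477, 0.3135]
tool_rot: [-0.65, -3.048, -0.021]
force: [0.2, 0.0, -0.9]
opening: 0.0167
```

```bash
python3 -c "
from h import *
st([.542,0.0005,.255])"
```

```text
t 5.38 tcp [ 0.6049 -0.2477  0.3135] grasp [ 0.6037 -0.2467  0.2596] tilt_deg xy [-1.23  1.05] yaw_y 65.92 F [ 0.2  0.  -0.9] op 0.0167 q [-0.56  0.57  1.33  0.    1.27 -1.71]
units to target (grasp) [6.279 8.018 0.416]
```

play_rows:
  series:
    - {"x": 0.4,"y": 0.5,"z": 0,"spin": 0}
    - {"x": 0.75,"y": 0.95,"z": 0,"spin": 0}
    - {"x": 0.75,"y": 0.95,"z": 0,"spin": 0}
    - {"x": 0.75,"y": 0.95,"z": 0,"spin": 0}
    - {"x": 0.75,"y": 0.95,"z": 0,"spin": 0}
    - {"x": 0.75,"y": 0.95,"z": 0,"spin": 0}
    - {"x": 0.75,"y": 0.95,"z": 0,"spin": 0}
    - {"x": 0.7,"y": 0.9,"z": 0,"spin": 0}
    - {"x": 0.4,"y": 0.5,"z": 0,"spin": 0}
    - {"x": 0,"y": 0,"z": 0,"spin": 0}

```text
t: 6.22
ee_pos: [0.5364, 0.0024, 0.3182]
tool_rot: [-0.656, -3.042, -0.024]
force: [-0.6, 0.6, -1.1]
opening: 0.0169
```

```bash
python3 -c "
from h import *
st([.542,0.0005,.255])"
```

```text
t 6.22 tcp [0.5364 0.0024 0.3182] grasp [0.535  0.0036 0.2642] tilt_deg xy [-1.47  1.22] yaw_y 65.66 F [-0.6  0.6 -1.1] op 0.0169 q [-0.21  0.4   1.62  0.02  1.15 -1.36]
units to target (grasp) [-0.317 -0.001  0.358]
```

play_rows:
  series:
    - {"x": -0.3,"y": 0,"z": 0.2,"spin": 0}
    - {"x": 0,"y": 0,"z": 0,"spin": 0}
    - {"x": 0,"y": 0,"z": 0,"spin": 0}

```text
t: 6.47
ee_pos: [0.5424, 0.0007, 0.3122]
tool_rot: [-0.651, -3.042, -0.023]
force: [-0.9, -0.1, -1.4]
opening: 0.0168
```

```bash
python3 -c "
from h import *
st([.542,0.0005,.255])
c=vision.get_calibration('wrist'); print('cup',proj(c,[.542,0,.072]))
cv2.imwrite('pics/w3.png',vision.camera('wrist')[:,:,::-1])
cv2.imwrite('pics/s_3.png',cv2.resize(vision.camera('side')[130:290,250:410,::-1],None,fx=3.7,fy=3.7,interpolation=cv2.INTER_CUBIC))
st([.542,0.0005,.255])"
```

```text
t 6.47 tcp [0.5424 0.0007 0.3122] grasp [0.541  0.0018 0.2582] tilt_deg xy [-1.53  1.19] yaw_y 65.84 F [-0.9 -0.1 -1.4] op 0.0168 q [-0.21  0.41  1.62  0.02  1.14 -1.37]
units to target (grasp) [-0.063 -0.033  0.128]
cup [322.92737103 186.85102632]
t 6.57 tcp [5.426e-01 2.000e-04 3.122e-01] grasp [0.5412 0.0014 0.2583] tilt_deg xy [-1.52  1.19] yaw_y 65.8 F [ 0.1  0.1 -0.4] op 0.0167 q [-0.21  0.41  1.62  0.02  1.14 -1.37]
units to target (grasp) [-0.047 -0.019  0.129]
```

View pics/w3.png

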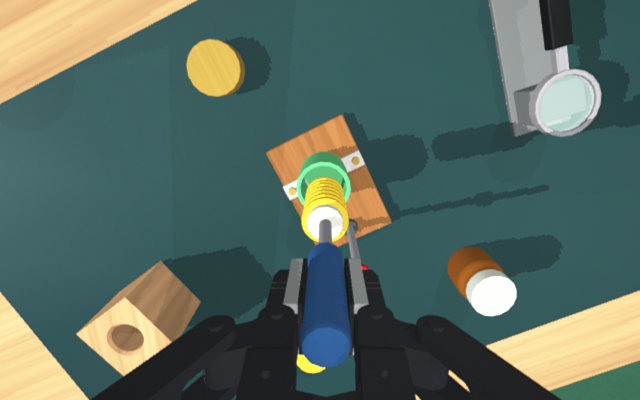

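View pics/s_3.png

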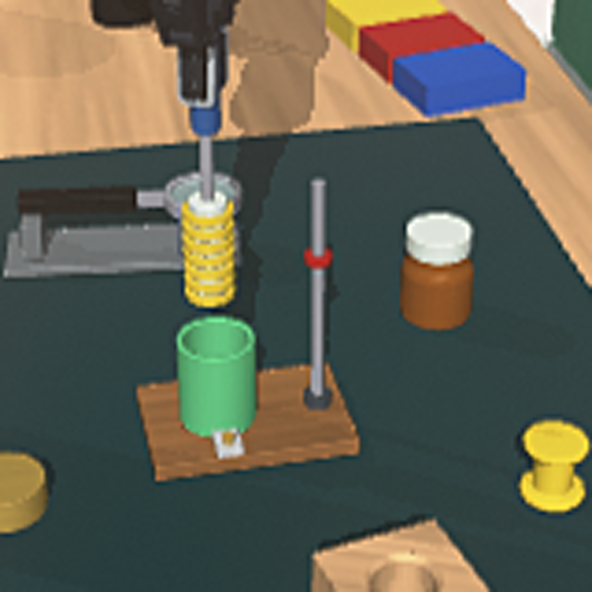

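```bash
python3 -c "
from h import *
S=vision.get_calibration('side')
for z in (.072,.1,.17,.216): print(z,proj(S,[.542,0.,z]), [(proj(S,[.542,0.,z])[0]-250)*3.7,(proj(S,[.542,0.,z])[1]-130)*3.7])"
```

```text
0.072 [307.80237922 220.65985616] [np.float64(213.86880311892605), np.float64(335.4414677991081)]
0.1 [307.44774445 210.4714608 ] [np.float64(212.55665445594073), np.float64(297.74440494278934)]
0.17 [306.51664712 183.72172149] [np.float64(209.11159432581974), np.float64(198.7703695057455)]
0.216 [305.86754538 165.07350761] [np.float64(206.70991790626343), np.float64(129.77197816297303)]
```

Wrist and side views show the brush hanging upright over the cup, about 3 mm towards -x. I'll correct that and descend.

play_rows:
  series:
    - {"x": -0.15,"y": 0,"z": 0,"spin": 0}
    - {"x": -0.03,"y": 0,"z": 0.4,"spin": 0}
    - {"x": 0,"y": 0,"z": 0.5,"spin": 0}
    - {"x": 0,"y": 0,"z": 0.5,"spin": 0}
    - {"x": 0,"y": 0,"z": 0.5,"spin": 0}
    - {"x": 0,"y": 0,"z": 0.4,"spin": 0}
    - {"x": 0,"y": 0,"z": 0.3,"spin": 0}

```text
t: 7.15
ee_pos: [0.549, -0.0063, 0.2433]
tool_rot: [-0.666, -3.046, -0.022]
force: [-0.2, -0.4, -0.4]
opening: 0.0166
```

```bash
python3 -c "
from h import *
st([.543,0.0005,.1756])
cv2.imwrite('pics/s_4.png',cv2.resize(vision.camera('side')[130:290,250:410,::-1],None,fx=3.7,fy=3.7,interpolation=cv2.INTER_CUBIC))
st([.543,0.0005,.1756])"
```

```text
t 7.15 tcp [ 0.549  -0.0063  0.2433] grasp [ 0.5479 -0.0053  0.1894] tilt_deg xy [-1.13  1.07] yaw_y 65.33 F [-0.2 -0.4 -0.4] op 0.0166 q [-0.22  0.51  1.67  0.02  0.98 -1.37]
units to target (grasp) [0.262 0.123 0.559]
t 7.20 tcp [ 0.5482 -0.0062  0.2419] grasp [ 0.547  -0.0052  0.188 ] tilt_deg xy [-1.3   1.11] yaw_y 65.32 F [-0.5  0.7 -2.2] op 0.0168 q [-0.22  0.51  1.68  0.02  0.98 -1.37]
units to target (grasp) [0.224 0.136 0.502]
```

View pics/s_4.png

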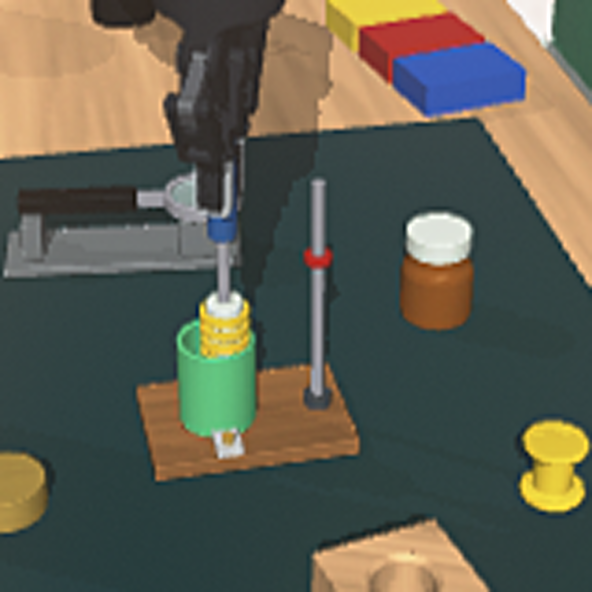

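play_rows:
  series:
    - {"x": 0.2,"y": 0.13,"z": 0,"spin": 0}
    - {"x": 0,"y": 0,"z": 0.15,"spin": 0}
    - {"x": 0,"y": 0,"z": 0.15,"spin": 0}
    - {"x": 0,"y": 0,"z": 0.1,"spin": 0}

```text
t: 7.53
ee_pos: [0.545, -0.0013, 0.2312]
tool_rot: [-0.668, -3.043, -0.022]
force: [0.4, -0.5, -1.0]
opening: 0.0166
```

```bash
python3 -c "
from h import *
st([.543,0.0005,.1756])"
```

```text
t 7.53 tcp [ 0.545  -0.0013  0.2312] grasp [ 5.438e-01 -3.000e-04  1.772e-01] tilt_deg xy [-1.28  1.11] yaw_y 65.25 F [ 0.4 -0.5 -1. ] op 0.0166 q [-0.21  0.53  1.69  0.02  0.95 -1.36]
units to target (grasp) [0.04  0.013 0.065]
```

play_rows:
  series:
    - {"x": 0,"y": 0,"z": 0.05,"spin": 0}
    - {"x": 0,"y": 0,"z": 0.05,"spin": 0}

```text
t: 7.7
ee_pos: [0.5452, -0.0012, 0.2288]
tool_rot: [-0.667, -3.044, -0.022]
force: [0.0, 0.1, 1.4]
opening: 0.0163
```

play_rows:
  series:
    - {"x": 0,"y": 0,"z": 0.05,"spin": 0}
    - {"x": 0,"y": 0,"z": 0.0,"spin": 0}

```text
t: 7.87
ee_pos: [0.546, -0.0013, 0.2293]
tool_rot: [-0.667, -3.047, -0.021]
force: [-0.1, 0.2, -0.1]
opening: 0.0166
```

play_rows:
  series:
    - {"x": 0,"y": 0,"z": 0.1,"spin": 0}
    - {"x": 0,"y": 0,"z": 0.1,"spin": 0}

```text
t: 8.03
ee_pos: [0.5478, -0.0017, 0.2286]
tool_rot: [-0.668, -3.054, -0.021]
force: [-5.2, 0.4, 21.1]
opening: 0.0165
```

That's a 21 N floor contact at TCP z≈0.229, so the brush is on the bottom. First stroke up, then the second down.

play_rows:
  series:
    - {"x": 0,"y": 0,"z": -0.3,"spin": 0}
    - {"x": 0,"y": 0,"z": -0.4,"spin": 0}
    - {"x": 0,"y": 0,"z": -0.4,"spin": 0}
    - {"x": 0,"y": 0,"z": -0.4,"spin": 0}
    - {"x": 0,"y": 0,"z": -0.2,"spin": 0}

```text
t: 8.45
ee_pos: [0.5485, -0.0025, 0.2745]
tool_rot: [-0.668, -3.054, -0.021]
force: [0.9, 0.2, -0.4]
opening: 0.0166
```

```bash
python3 -c "
from h import *
st([.543,0.0005,.175])"
```

```text
t 8.45 tcp [ 0.5485 -0.0025  0.2745] grasp [ 0.5478 -0.0016  0.2205] tilt_deg xy [-0.67  0.93] yaw_y 65.32 F [ 0.9  0.2 -0.4] op 0.0166 q [-0.21  0.47  1.65  0.02  1.04 -1.36]
units to target (grasp) [ 0.179 -0.023  1.824]
```

play_rows:
  series:
    - {"x": 0.16,"y": 0,"z": 0.1,"spin": 0}
    - {"x": 0,"y": 0,"z": 0.4,"spin": 0}
    - {"x": 0,"y": 0,"z": 0.4,"spin": 0}
    - {"x": 0,"y": 0,"z": 0.4,"spin": 0}
    - {"x": 0,"y": 0,"z": 0.2,"spin": 0}
    - {"x": 0,"y": 0,"z": 0.1,"spin": 0}

```text
t: 8.95
ee_pos: [0.5436, 0.0003, 0.2313]
tool_rot: [-0.668, -3.056, -0.021]
force: [0.4, 0.3, -1.2]
opening: 0.0169
```

```bash
python3 -c "
from h import *
st([.543,0.0005,.175])"
```

```text
t 8.95 tcp [5.436e-01 3.000e-04 2.313e-01] grasp [0.5431 0.0011 0.1773] tilt_deg xy [-0.6   0.92] yaw_y 65.32 F [ 0.4  0.3 -1.2] op 0.0169 q [-0.21  0.52  1.7   0.02  0.93 -1.36]
units to target (grasp) [-0.01  -0.025  0.092]
```

play_rows:
  series:
    - {"x": 0,"y": 0,"z": 0.08,"spin": 0}
    - {"x": 0,"y": 0,"z": 0.08,"spin": 0}
    - {"x": 0,"y": 0,"z": 0.08,"spin": 0}

```text
t: 9.2
ee_pos: [0.5448, -0.0, 0.2287]
tool_rot: [-0.668, -3.057, -0.02]
force: [-4.5, -0.0, 17.3]
opening: 0.0164
```

Bottom contact again at 17 N. Second stroke up, clear of the cup.

play_rows:
  series:
    - {"x": 0,"y": 0,"z": -0.3,"spin": 0}
    - {"x": 0,"y": 0,"z": -0.5,"spin": 0}
    - {"x": 0,"y": 0,"z": -0.5,"spin": 0}
    - {"x": 0,"y": 0,"z": -0.5,"spin": 0}
    - {"x": 0,"y": 0,"z": -0.5,"spin": 0}
    - {"x": 0,"y": 0,"z": -0.5,"spin": 0}
    - {"x": 0,"y": 0,"z": -0.5,"spin": 0}
    - {"x": 0,"y": 0,"z": -0.2,"spin": 0}

```text
t: 9.87
ee_pos: [0.5451, -0.0013, 0.3185]
tool_rot: [-0.667, -3.053, -0.02]
force: [0.1, -0.2, -0.6]
opening: 0.0165
```

```bash
python3 -c "
from h import *
st([.6025,-.247,.26])"
```

```text
t 9.87 tcp [ 0.5451 -0.0013  0.3185] grasp [ 5.443e-01 -5.000e-04  2.645e-01] tilt_deg xy [-0.77  0.92] yaw_y 65.34 F [ 0.1 -0.2 -0.6] op 0.0165 q [-0.21  0.41  1.61  0.01  1.14 -1.36]
units to target (grasp) [-6.229 -7.993 -0.011]
```

play_rows:
  series:
    - {"x": -0.4,"y": -0.5,"z": 0,"spin": 0}
    - {"x": -0.75,"y": -0.95,"z": 0,"spin": 0}
    - {"x": -0.75,"y": -0.95,"z": 0,"spin": 0}
    - {"x": -0.75,"y": -0.95,"z": 0,"spin": 0}
    - {"x": -0.75,"y": -0.95,"z": 0,"spin": 0}
    - {"x": -0.75,"y": -0.95,"z": 0,"spin": 0}
    - {"x": -0.75,"y": -0.95,"z": 0,"spin": 0}
    - {"x": -0.7,"y": -0.9,"z": 0,"spin": 0}
    - {"x": -0.4,"y": -0.5,"z": 0,"spin": 0}
    - {"x": 0,"y": 0,"z": 0,"spin": 0}

```text
t: 10.7
ee_pos: [0.604, -0.245, 0.31]
tool_rot: [-0.659, -3.053, -0.022]
force: [-0.1, 0.6, -0.9]
opening: 0.017
```

```bash
python3 -c "
from h import *
st([.6025,-.247,.26])"
```

```text
t 10.70 tcp [ 0.604 -0.245  0.31 ] grasp [ 0.6032 -0.244   0.256 ] tilt_deg xy [-0.85  1.02] yaw_y 65.63 F [-0.1  0.6 -0.9] op 0.017 q [-0.56  0.56  1.34  0.01  1.26 -1.71]
units to target (grasp) [-0.021 -0.118 -0.16 ]
```

play_rows:
  series:
    - {"x": 0,"y": -0.1,"z": 0,"spin": 0}
    - {"x": 0,"y": 0,"z": 0,"spin": 0}
    - {"x": 0,"y": 0,"z": 0,"spin": 0}

```text
t: 10.95
ee_pos: [0.6017, -0.2464, 0.3078]
tool_rot: [-0.66, -3.048, -0.027]
force: [0.3, 0.0, -0.8]
opening: 0.0166
```

```bash
python3 -c "
from h import *
st([.6025,-.247,.26])
c=vision.get_calibration('wrist'); print('hole',proj(c,[.6025,-.247,.08]))
cv2.imwrite('pics/w5.png',cv2.resize(vision.camera('wrist')[100:340,200:460,::-1],None,fx=2.3,fy=2.3))
cv2.imwrite('pics/s_5.png',cv2.resize(vision.camera('side')[190:350,290:450,::-1],None,fx=3.7,fy=3.7,interpolation=cv2.INTER_CUBIC))
st([.6025,-.247,.26])
S=vision.get_calibration('side')
for z in (.08,.099,.169,.215): print(z,(proj(S,[.6025,-.247,z])-[290,190])*3.7)"
```

```text
t 10.95 tcp [ 0.6017 -0.2464  0.3078] grasp [ 0.6007 -0.2452  0.2538] tilt_deg xy [-1.07  1.24] yaw_y 65.56 F [ 0.3  0.  -0.8] op 0.0166 q [-0.56  0.57  1.35  0.01  1.26 -1.71]
units to target (grasp) [-0.09  -0.031 -0.251]
hole [322.65668544 189.93059247]
t 11.05 tcp [ 0.6018 -0.246   0.308 ] grasp [ 0.6008 -0.2449  0.254 ] tilt_deg xy [-1.05  1.22] yaw_y 65.6 F [-0.3  0.4  0.1] op 0.0168 q [-0.56  0.57  1.35  0.01  1.26 -1.71]
units to target (grasp) [-0.091 -0.046 -0.241]
0.08 [254.65277302 353.96389811]
0.099 [255.7570671  324.81671902]
0.169 [260.05946134 211.25760725]
0.215 [263.10513284 130.86893754]
```

View pics/w5.png

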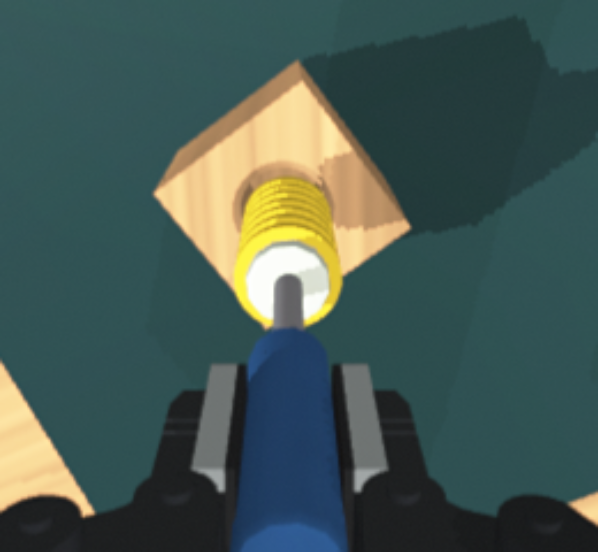

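View pics/s_5.png

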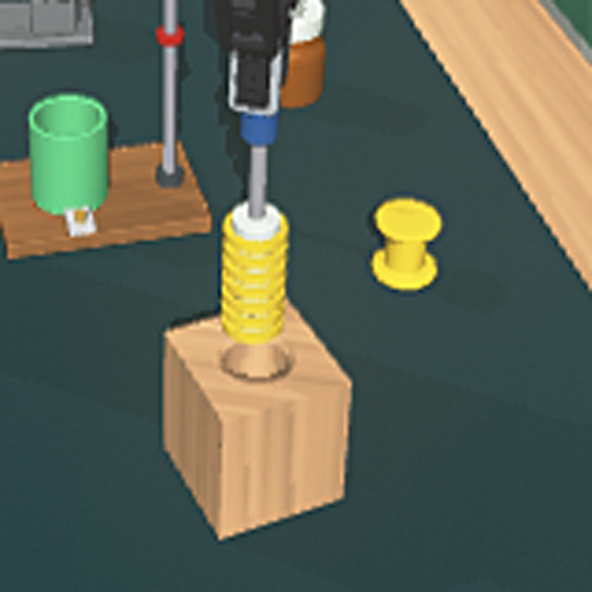

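play_rows:
  series:
    - {"x": -0.1,"y": -0.03,"z": 0,"spin": 0}
    - {"x": -0.02,"y": 0,"z": 0.2,"spin": 0}
    - {"x": -0.01,"y": 0,"z": 0.2,"spin": 0}
    - {"x": -0.01,"y": 0,"z": 0.1,"spin": 0}
    - {"x": 0,"y": 0,"z": 0,"spin": 0}

```text
t: 11.47
ee_pos: [0.6049, -0.2443, 0.2952]
tool_rot: [-0.652, -3.051, -0.027]
force: [-0.7, 0.8, -1.1]
opening: 0.0165
```

```bash
python3 -c "
from h import *
st([.6025,-.247,.26])
cv2.imwrite('pics/s_6.png',cv2.resize(vision.camera('side')[230:330,330:400,::-1],None,fx=6,fy=6,interpolation=cv2.INTER_CUBIC))
cv2.imwrite('pics/w6.png',cv2.resize(vision.camera('wrist')[130:300,240:410,::-1],None,fx=3.5,fy=3.5,interpolation=cv2.INTER_CUBIC))
st([.6025,-.247,.26])"
```

```text
t 11.47 tcp [ 0.6049 -0.2443  0.2952] grasp [ 0.6039 -0.2431  0.2413] tilt_deg xy [-1.02  1.22] yaw_y 65.86 F [-0.7  0.8 -1.1] op 0.0165 q [-0.56  0.58  1.35  0.01  1.23 -1.71]
units to target (grasp) [ 0.007 -0.156 -0.751]
t 11.57 tcp [ 0.605  -0.2445  0.2957] grasp [ 0.6041 -0.2434  0.2417] tilt_deg xy [-0.99  1.2 ] yaw_y 65.85 F [-0.1 -0.1 -0.8] op 0.0167 q [-0.56  0.58  1.35  0.01  1.23 -1.71]
units to target (grasp) [ 0.015 -0.149 -0.732]
```

View pics/s_6.png

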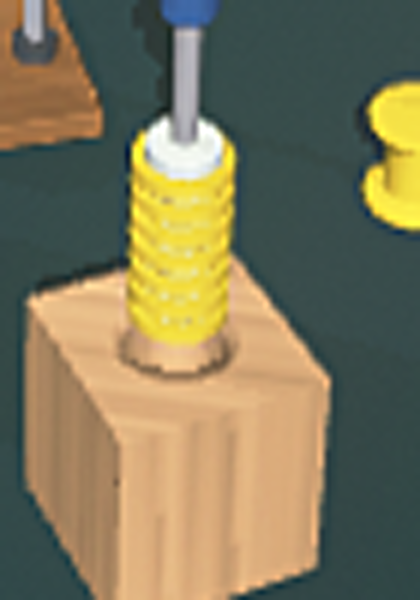

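View pics/w6.png

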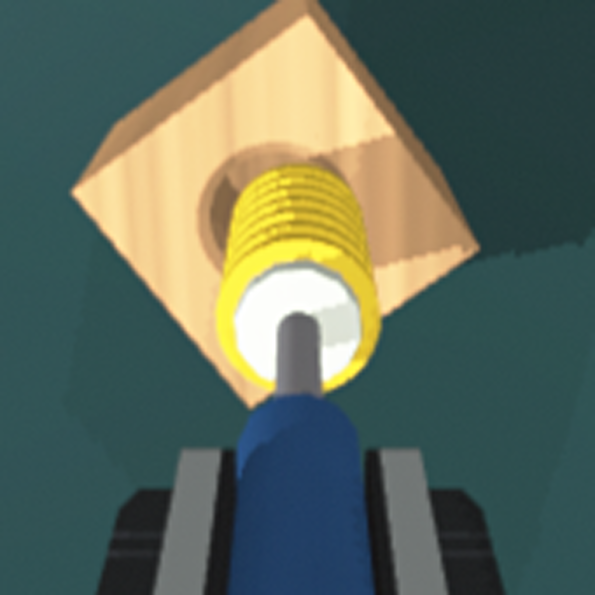

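The side view shows x aligned to within 1 mm. The wrist view shows the head about 4 mm towards tool +y, which matches the measured -0.15 units, so I'll correct and lower.

play_rows:
  series:
    - {"x": -0.03,"y": -0.14,"z": 0,"spin": 0}
    - {"x": 0,"y": -0.02,"z": 0.1,"spin": 0}
    - {"x": 0,"y": 0,"z": 0.1,"spin": 0}
    - {"x": 0,"y": 0,"z": 0,"spin": 0}

```text
t: 11.9
ee_pos: [0.6041, -0.2492, 0.2907]
tool_rot: [-0.653, -3.052, -0.026]
force: [-0.5, -0.2, -0.7]
opening: 0.0166
```

```bash
python3 -c "
from h import *
st([.6035,-.247,.236])
cv2.imwrite('pics/s_7.png',cv2.resize(vision.camera('side')[230:330,330:400,::-1],None,fx=6,fy=6,interpolation=cv2.INTER_CUBIC))
cv2.imwrite('pics/w7.png',cv2.resize(vision.camera('wrist')[130:300,240:410,::-1],None,fx=3.5,fy=3.5,interpolation=cv2.INTER_CUBIC))
st([.6035,-.247,.236])"
```

```text
t 11.90 tcp [ 0.6041 -0.2492  0.2907] grasp [ 0.6032 -0.2481  0.2367] tilt_deg xy [-0.93  1.16] yaw_y 65.83 F [-0.5 -0.2 -0.7] op 0.0166 q [-0.56  0.59  1.36  0.01  1.22 -1.72]
units to target (grasp) [0.006 0.047 0.028]
t 12.00 tcp [ 0.6042 -0.2492  0.291 ] grasp [ 0.6033 -0.2481  0.2371] tilt_deg xy [-0.91  1.14] yaw_y 65.84 F [-0.7 -0.3 -1.9] op 0.0165 q [-0.56  0.59  1.36  0.01  1.22 -1.72]
units to target (grasp) [0.012 0.043 0.043]
```

View pics/s_7.png

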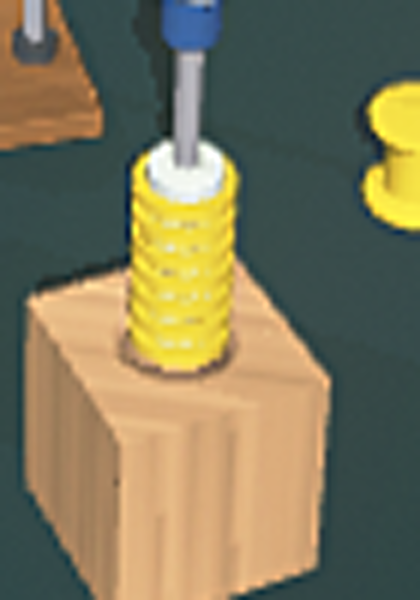

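View pics/w7.png

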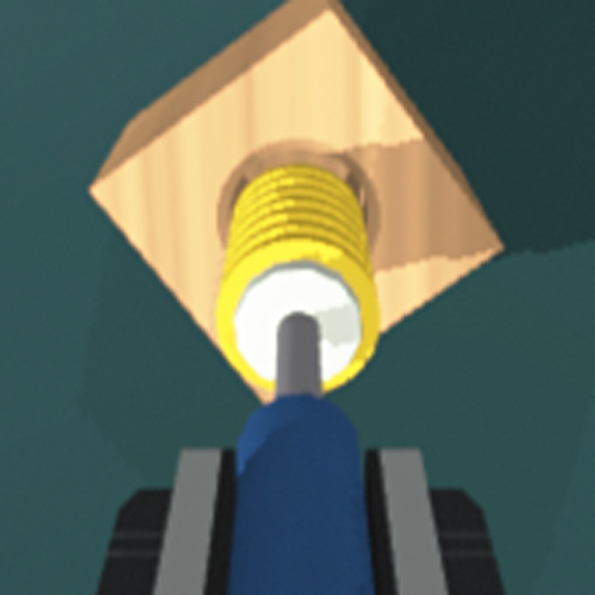

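The head is centred over the hole (wrist: 298 against 299). Lowering.

play_rows:
  series:
    - {"x": 0,"y": 0,"z": 0.3,"spin": 0}
    - {"x": 0,"y": -0.01,"z": 0.35,"spin": 0}
    - {"x": 0,"y": -0.01,"z": 0.35,"spin": 0}
    - {"x": 0,"y": -0.01,"z": 0.35,"spin": 0}
    - {"x": 0,"y": -0.01,"z": 0.3,"spin": 0}
    - {"x": 0,"y": 0,"z": 0.2,"spin": 0}

```text
t: 12.5
ee_pos: [0.6033, -0.2493, 0.241]
tool_rot: [-0.654, -3.054, -0.025]
force: [0.0, 0.4, -1.5]
opening: 0.0169
```

```bash
python3 -c "
from h import *
st([.6025,-.247,.168])"
```

```text
t 12.50 tcp [ 0.6033 -0.2493  0.241 ] grasp [ 0.6025 -0.2483  0.1871] tilt_deg xy [-0.82  1.1 ] yaw_y 65.84 F [ 0.   0.4 -1.5] op 0.0169 q [-0.57  0.64  1.4   0.01  1.12 -1.72]
units to target (grasp) [0.005 0.038 0.763]
```

play_rows:
  series:
    - {"x": 0,"y": 0.02,"z": 0.3,"spin": 0}
    - {"x": 0,"y": 0,"z": 0.2,"spin": 0}
    - {"x": 0,"y": 0,"z": 0.1,"spin": 0}
    - {"x": 0,"y": 0,"z": 0.06,"spin": 0}

```text
t: 12.83
ee_pos: [0.6026, -0.248, 0.2207]
tool_rot: [-0.653, -3.051, -0.027]
force: [-0.5, -0.0, 12.0]
opening: 0.0163
```

Floor contact at 12 N and TCP z 0.2207, close to the pick height. Releasing.

play_rows:
  series:
    - {"x": 0,"y": 0,"z": 0,"spin": 0}
    - {"x": 0,"y": 0,"z": 0,"spin": 0}
    - {"x": 0,"y": 0,"z": 0,"spin": 0}
    - {"x": 0,"y": 0,"z": 0,"spin": 0}
    - {"x": 0,"y": 0,"z": 0,"spin": 0}
  hand: 0.3

```text
t: 13.25
ee_pos: [0.6037, -0.2486, 0.2223]
tool_rot: [-0.654, -3.055, -0.024]
force: [0.8, -0.5, 0.7]
opening: 0.0598
```

```bash
python3 -c "
from h import *
st([.6025,-.247,.168])
cv2.imwrite('pics/w8.png',vision.camera('wrist')[:,:,::-1])
cv2.imwrite('pics/s_8.png',cv2.resize(vision.camera('side')[200:340,320:410,::-1],None,fx=4,fy=4,interpolation=cv2.INTER_CUBIC))
st([.6025,-.247,.168])"
```

```text
t 13.25 tcp [ 0.6037 -0.2486  0.2223] grasp [ 0.603  -0.2476  0.1683] tilt_deg xy [-0.79  1.08] yaw_y 65.84 F [ 0.8 -0.5  0.7] op 0.0598 q [-0.56  0.66  1.42  0.01  1.08 -1.72]
units to target (grasp) [0.027 0.015 0.014]
t 13.35 tcp [ 0.6037 -0.2486  0.2223] grasp [ 0.603  -0.2476  0.1683] tilt_deg xy [-0.8   1.09] yaw_y 65.85 F [ 0.1 -0.   0.2] op 0.06 q [-0.56  0.66  1.42  0.01  1.08 -1.72]
units to target (grasp) [0.026 0.014 0.013]
```

View pics/s_8.png

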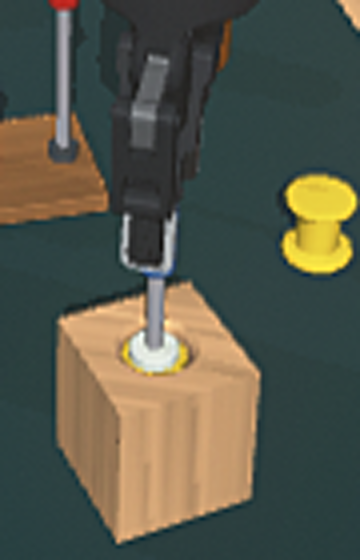

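View pics/w8.png

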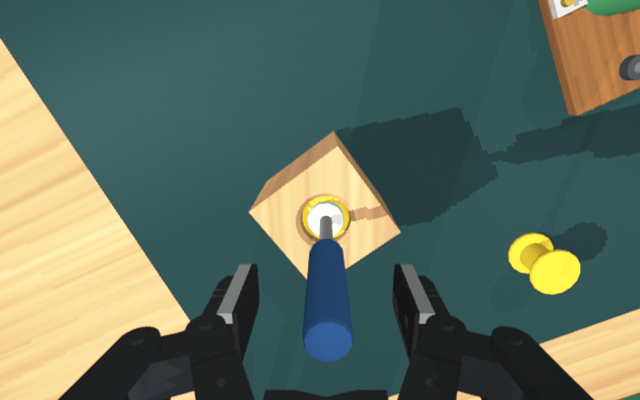

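The brush stands in its hole, released. I'll lift, then spin the jaws towards the handle's crosswise direction.

play_rows:
  series:
    - {"x": 0,"y": 0,"z": -0.4,"spin": 0}
    - {"x": 0,"y": 0,"z": -0.6,"spin": 0}
    - {"x": 0,"y": 0,"z": -0.7,"spin": 0}
    - {"x": 0,"y": 0,"z": -0.7,"spin": 0}
    - {"x": 0,"y": 0,"z": -0.7,"spin": 0}
    - {"x": 0,"y": 0,"z": -0.4,"spin": -0.6}
    - {"x": 0,"y": 0,"z": 0,"spin": -1}
    - {"x": 0,"y": 0,"z": 0,"spin": -1}
    - {"x": 0,"y": 0,"z": 0,"spin": -1}

```text
t: 14.1
ee_pos: [0.6053, -0.2506, 0.3208]
tool_rot: [-0.148, -3.127, -0.025]
force: [-0.1, -1.0, -0.1]
opening: 0.0594
```

```bash
python3 -c "
from h import *
st([.489,.242,.25])
cv2.imwrite('pics/t_9.png',cv2.resize(vision.camera('top')[170:260,220:480,::-1],None,fx=3,fy=3,interpolation=cv2.INTER_CUBIC))
"
```

```text
t 14.10 tcp [ 0.6053 -0.2506  0.3208] grasp [ 0.6047 -0.2497  0.2668] tilt_deg xy [-0.59  0.95] yaw_y 84.57 F [-0.1 -1.  -0.1] op 0.0594 q [-0.57  0.56  1.32  0.01  1.28 -2.04]
units to target (grasp) [ 6.455 19.13   1.047]
```

View pics/t_9.png

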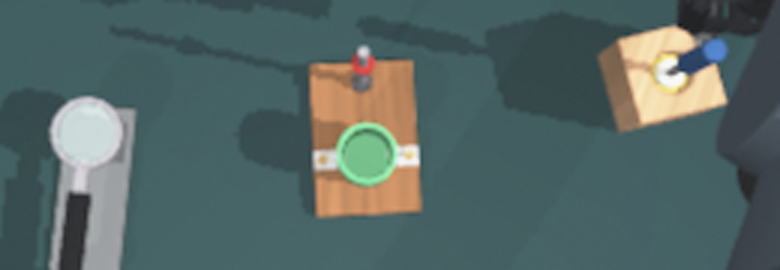

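play_rows:
  series:
    - {"x": 0.2,"y": 0.5,"z": 0,"spin": 0}
    - {"x": 0.33,"y": 1,"z": 0,"spin": 0}
    - {"x": 0.33,"y": 1,"z": 0,"spin": 0}
    - {"x": 0.33,"y": 1,"z": 0,"spin": 0}
    - {"x": 0.33,"y": 1,"z": 0,"spin": 0}
    - {"x": 0.33,"y": 1,"z": 0,"spin": 0}
    - {"x": 0.33,"y": 1,"z": 0,"spin": 0}
    - {"x": 0.33,"y": 1,"z": 0,"spin": 0}
    - {"x": 0.33,"y": 1,"z": 0,"spin": 0}
    - {"x": 0.33,"y": 1,"z": 0,"spin": 0}

```text
t: 14.98
ee_pos: [0.5446, 0.0052, 0.3282]
tool_rot: [-0.192, -3.126, -0.025]
force: [0.2, 0.4, -0.1]
opening: 0.0601
```

```bash
python3 -c "
from h import *
st([.489,.242,.25])
"
```

```text
t 14.98 tcp [0.5446 0.0052 0.3282] grasp [0.5441 0.0061 0.2742] tilt_deg xy [-0.51  0.96] yaw_y 82.95 F [ 0.2  0.4 -0.1] op 0.0601 q [-0.2   0.39  1.6   0.02  1.16 -1.66]
units to target (grasp) [3.332 9.079 1.145]
```

play_rows:
  series:
    - {"x": 0.36,"y": 1,"z": 0.1,"spin": 0}
    - {"x": 0.36,"y": 1,"z": 0.1,"spin": 0}
    - {"x": 0.36,"y": 1,"z": 0.1,"spin": 0}
    - {"x": 0.36,"y": 1,"z": 0.1,"spin": 0}
    - {"x": 0.36,"y": 1,"z": 0.1,"spin": 0}
    - {"x": 0.36,"y": 1,"z": 0.1,"spin": 0}
    - {"x": 0.36,"y": 1,"z": 0.1,"spin": 0}
    - {"x": 0.3,"y": 0.8,"z": 0,"spin": 0}
    - {"x": 0.1,"y": 0.4,"z": 0,"spin": 0}
    - {"x": 0,"y": 0,"z": 0,"spin": 0}

```text
t: 15.82
ee_pos: [0.4834, 0.2387, 0.3181]
tool_rot: [-0.213, -3.12, -0.031]
force: [0.8, -0.9, -0.3]
opening: 0.0599
```

```bash
python3 -c "
from h import *
st([.489,.242,.25])
c=vision.get_calibration('wrist');
L=np.array([.5665,.2335]);d=np.array([.994,-.109])
for n,p in (('lens',[*L,.052]),('hn',[*(L-.05*d),.054]),('grip',[*(L-.078*d),.054]),('hf',[*(L-.14*d),.054])): print(n,proj(c,p))
cv2.imwrite('pics/w9.png',vision.camera('wrist')[:,:,::-1])
st()
"
```

```text
t 15.82 tcp [0.4834 0.2387 0.3181] grasp [0.4827 0.2398 0.2641] tilt_deg xy [-0.73  1.19] yaw_y 82.16 F [ 0.8 -0.9 -0.3] op 0.0599 q [ 0.24  0.4   1.63  0.03  1.12 -1.2 ]
units to target (grasp) [-0.248  0.11   0.562]
lens [326.99554946 252.71357951]
hn [325.7416485 208.4356445]
grip [324.9634468  181.37901042]
hf [323.09168095 116.30117299]
t 15.87 tcp [0.4835 0.2378 0.318 ] grasp [0.4827 0.2389 0.264 ] tilt_deg xy [-0.75  1.17] yaw_y 82.15 F [-0.3 -1.8  1.3] op 0.0595 q [ 0.24  0.4   1.63  0.03  1.12 -1.21]
```

View pics/w9.png

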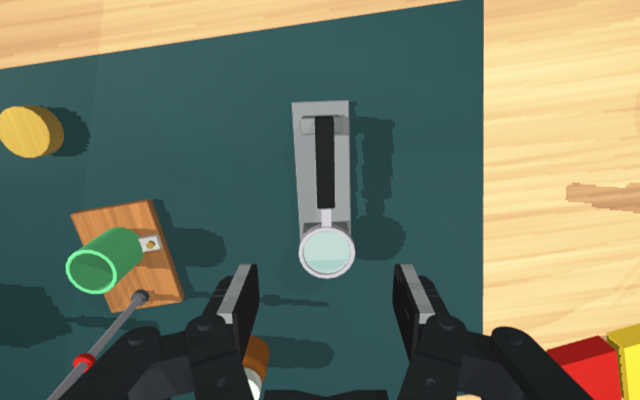

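Wrist view: lens at (327,252), handle near end (327,208), far end (324.5,117), all within 1.5 px of prediction. Descending in stages.

play_rows:
  series:
    - {"x": -0.25,"y": 0.1,"z": 0.2,"spin": -0.2}
    - {"x": 0,"y": 0,"z": 0.6,"spin": 0}
    - {"x": 0,"y": 0,"z": 0.8,"spin": 0}
    - {"x": 0,"y": 0,"z": 0.8,"spin": 0}
    - {"x": 0,"y": 0,"z": 0.8,"spin": 0}
    - {"x": 0,"y": 0,"z": 0.8,"spin": 0}
    - {"x": 0,"y": 0,"z": 0.6,"spin": 0}
    - {"x": 0,"y": 0,"z": 0.4,"spin": 0}
    - {"x": 0,"y": 0,"z": 0,"spin": 0}

```text
t: 16.62
ee_pos: [0.4988, 0.2314, 0.188]
tool_rot: [-0.205, -3.131, -0.028]
force: [-0.2, 0.1, 0.5]
opening: 0.0598
```

```bash
python3 -c "
from h import *
st([.489,.2425,.047])
c=vision.get_calibration('wrist');
L=np.array([.5665,.2335]);d=np.array([.993,-.117])
for n,p in (('lens',[*L,.052]),('hn',[*(L-.05*d),.054]),('grip',[*(L-.078*d),.054]),('hf',[*(L-.14*d),.054])): print(n,proj(c,p))
cv2.imwrite('pics/w10.png',vision.camera('wrist')[:,:,::-1])
st()
"
```

```text
t 16.62 tcp [0.4988 0.2314 0.188 ] grasp [0.4987 0.2324 0.134 ] tilt_deg xy [-0.13  1.05] yaw_y 82.51 F [-0.2  0.1  0.5] op 0.0598 q [ 0.22  0.59  1.73  0.03  0.82 -1.23]
units to target (grasp) [0.421 0.288 3.488]
lens [338.4266054  313.08212497]
hn [338.47021741 248.88599071]
grip [338.40179486 207.6439467 ]
hf [338.22797147 102.87099445]
t 16.67 tcp [0.4993 0.2314 0.1888] grasp [0.4992 0.2324 0.1348] tilt_deg xy [-0.07  1.06] yaw_y 82.5 F [-0.6 -0.4  0.2] op 0.0597 q [ 0.22  0.59  1.73  0.02  0.82 -1.23]
```

View pics/w10.png

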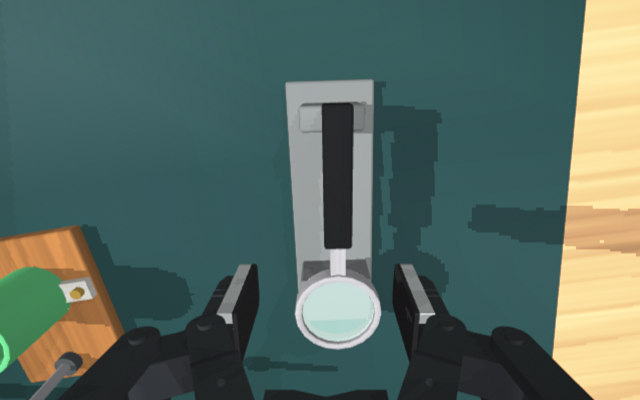

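play_rows:
  series:
    - {"x": 0.3,"y": 0.2,"z": 0,"spin": 0}
    - {"x": 0.15,"y": 0.1,"z": 0.3,"spin": 0}
    - {"x": 0,"y": 0,"z": 0.5,"spin": 0}
    - {"x": 0,"y": 0,"z": 0.5,"spin": 0}
    - {"x": 0,"y": 0,"z": 0.5,"spin": 0}
    - {"x": 0,"y": 0,"z": 0.3,"spin": 0}
    - {"x": 0,"y": 0,"z": 0.1,"spin": 0}
    - {"x": 0,"y": 0,"z": 0,"spin": 0}

```text
t: 17.33
ee_pos: [0.4919, 0.2422, 0.1362]
tool_rot: [0.208, 3.125, 0.035]
force: [0.7, -0.3, -0.2]
opening: 0.0598
```

```bash
python3 -c "
from h import *
st([.489,.2425,.047])
"
```

```text
t 17.33 tcp [0.4919 0.2422 0.1362] grasp [0.4925 0.2434 0.0822] tilt_deg xy [0.65 1.22] yaw_y 82.38 F [ 0.7 -0.3 -0.2] op 0.0598 q [ 0.25  0.67  1.77  0.03  0.68 -1.21]
units to target (grasp) [ 0.147 -0.086  1.405]
```

play_rows:
  series:
    - {"x": 0.15,"y": -0.08,"z": 0.2,"spin": 0}
    - {"x": 0.02,"y": -0.02,"z": 0.3,"spin": 0}
    - {"x": 0.02,"y": 0,"z": 0.3,"spin": 0}
    - {"x": 0.02,"y": 0,"z": 0.3,"spin": 0}
    - {"x": 0,"y": 0,"z": 0.1,"spin": 0}
    - {"x": 0,"y": 0,"z": 0,"spin": 0}

```text
t: 17.83
ee_pos: [0.4872, 0.2415, 0.1051]
tool_rot: [0.207, 3.12, 0.037]
force: [0.3, 0.3, 0.0]
opening: 0.0598
```

```bash
python3 -c "
from h import *
st([.489,.2425,.047])
cv2.imwrite('pics/w11.png',vision.camera('wrist')[:,:,::-1])
cv2.imwrite('pics/s_11.png',cv2.resize(vision.camera('side')[120:260,220:400,::-1],None,fx=4,fy=4,interpolation=cv2.INTER_CUBIC))
st([.489,.2425,.047])
"
```

```text
t 17.83 tcp [0.4872 0.2415 0.1051] grasp [0.488  0.2427 0.0511] tilt_deg xy [0.89 1.28] yaw_y 82.41 F [0.3 0.3 0. ] op 0.0598 q [ 0.25  0.73  1.79  0.03  0.6  -1.22]
units to target (grasp) [-0.039 -0.007  0.166]
t 17.93 tcp [0.4873 0.2415 0.1056] grasp [0.4882 0.2428 0.0516] tilt_deg xy [0.92 1.29] yaw_y 82.41 F [-1.8 -0.7  0.2] op 0.0601 q [ 0.25  0.73  1.79  0.03  0.6  -1.22]
units to target (grasp) [-0.031 -0.01   0.184]
```

View pics/w11.png

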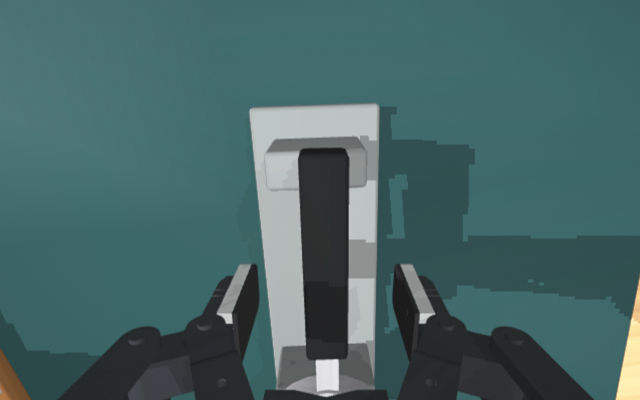

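View pics/s_11.png

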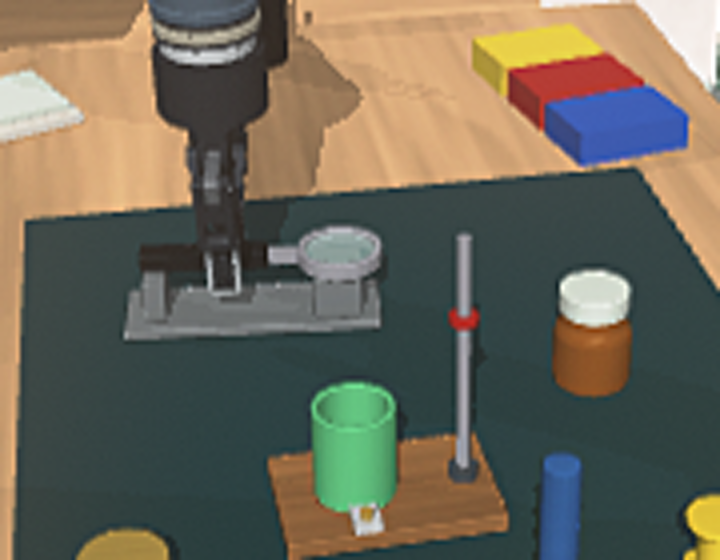

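play_rows:
  series:
    - {"x": -0.02,"y": 0,"z": 0.12,"spin": 0}
    - {"x": 0,"y": 0,"z": 0.06,"spin": 0}
    - {"x": 0,"y": 0,"z": 0,"spin": 0}

```text
t: 18.18
ee_pos: [0.4886, 0.2417, 0.1013]
tool_rot: [0.207, 3.118, 0.038]
force: [0.5, 0.5, 0.8]
opening: 0.0601
```

play_rows:
  series:
    - {"x": 0,"y": 0,"z": 0,"spin": 0}
    - {"x": 0,"y": 0,"z": 0,"spin": 0}
    - {"x": 0,"y": 0,"z": 0,"spin": 0}
    - {"x": 0,"y": 0,"z": 0,"spin": 0}
    - {"x": 0,"y": 0,"z": 0,"spin": 0}
    - {"x": 0,"y": 0,"z": 0,"spin": 0}
  hand: 1

```text
t: 18.68
ee_pos: [0.4891, 0.2419, 0.1021]
tool_rot: [0.207, 3.117, 0.038]
force: [-0.2, 0.7, -0.4]
opening: 0.017
```

```bash
python3 -c "
from h import *
st([.489,.2425,.047])
"
```

```text
t 18.68 tcp [0.4891 0.2419 0.1021] grasp [0.4901 0.2431 0.0481] tilt_deg xy [1.11 1.34] yaw_y 82.43 F [-0.2  0.7 -0.4] op 0.017 q [ 0.25  0.73  1.79  0.03  0.6  -1.22]
units to target (grasp) [ 0.042 -0.031  0.043]
```

play_rows:
  series:
    - {"x": 0,"y": 0,"z": -0.2,"spin": 0}
    - {"x": 0,"y": 0,"z": -0.3,"spin": 0}
    - {"x": 0,"y": 0,"z": -0.4,"spin": 0}
    - {"x": 0,"y": 0,"z": -0.4,"spin": 0}
    - {"x": 0,"y": 0,"z": -0.4,"spin": 0}
    - {"x": 0,"y": 0,"z": -0.4,"spin": 0}
    - {"x": 0,"y": 0,"z": -0.4,"spin": 0}
    - {"x": 0,"y": 0,"z": -0.4,"spin": 0}
    - {"x": 0,"y": 0,"z": -0.3,"spin": 0}

```text
t: 19.43
ee_pos: [0.4866, 0.2395, 0.19]
tool_rot: [0.207, 3.118, 0.038]
force: [-0.3, -0.3, -1.4]
opening: 0.0168
```

```bash
python3 -c "
from h import *
st([.489,.2425,.123])
cv2.imwrite('pics/s_12.png',cv2.resize(vision.camera('side')[120:260,220:400,::-1],None,fx=4,fy=4,interpolation=cv2.INTER_CUBIC))
"
```

```text
t 19.43 tcp [0.4866 0.2395 0.19  ] grasp [0.4875 0.2408 0.136 ] tilt_deg xy [1.02 1.31] yaw_y 82.41 F [-0.3 -0.3 -1.4] op 0.0168 q [ 0.24  0.58  1.76  0.03  0.79 -1.21]
units to target (grasp) [-0.042  0.063  0.523]
```

View pics/s_12.png

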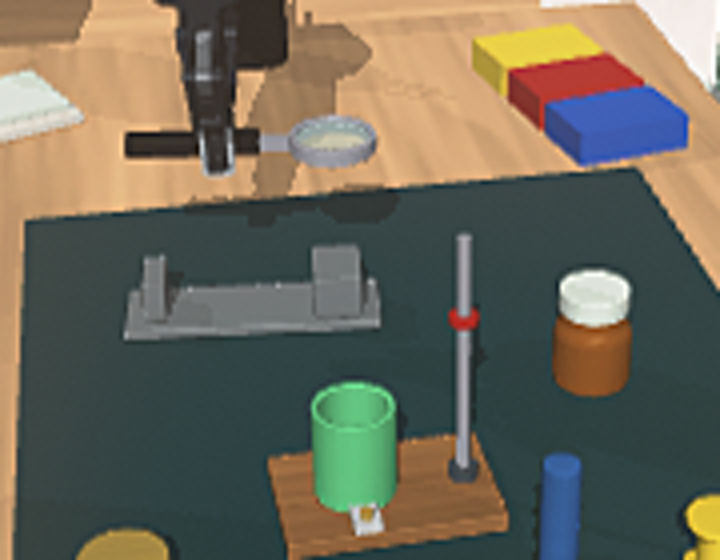

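Loupe held and roughly level, clear of the rest. I'll back off in x and travel to the cup.

play_rows:
  series:
    - {"x": 0.4,"y": -0.2,"z": 0,"spin": 0}
    - {"x": 0.4,"y": -0.4,"z": 0,"spin": 0}
    - {"x": 0.2,"y": -0.6,"z": 0,"spin": 0}
    - {"x": -0.1,"y": -0.7,"z": 0,"spin": 0}
    - {"x": -0.1,"y": -0.7,"z": 0,"spin": 0}
    - {"x": -0.1,"y": -0.7,"z": 0,"spin": 0}
    - {"x": -0.1,"y": -0.7,"z": 0,"spin": 0}
    - {"x": -0.1,"y": -0.7,"z": 0,"spin": 0}
    - {"x": -0.1,"y": -0.6,"z": 0,"spin": 0}

```text
t: 20.23
ee_pos: [0.4593, 0.1084, 0.1909]
tool_rot: [0.195, 3.11, 0.044]
force: [0.7, 0.1, -0.6]
opening: 0.0169
```

```bash
python3 -c "
from h import *
st([.4656,.0095,.124])
"
```

```text
t 20.23 tcp [0.4593 0.1084 0.1909] grasp [0.4608 0.1098 0.1369] tilt_deg xy [1.55 1.51] yaw_y 82.85 F [ 0.7  0.1 -0.6] op 0.0169 q [-0.02  0.51  1.93  0.04  0.67 -1.5 ]
units to target (grasp) [-0.682 -3.969  0.416]
```

play_rows:
  series:
    - {"x": -0.1,"y": -0.6,"z": 0,"spin": 0}
    - {"x": -0.1,"y": -0.6,"z": 0,"spin": 0}
    - {"x": -0.1,"y": -0.6,"z": 0,"spin": 0}
    - {"x": -0.1,"y": -0.6,"z": 0,"spin": 0}
    - {"x": -0.1,"y": -0.5,"z": 0,"spin": 0}
    - {"x": -0.1,"y": -0.4,"z": 0,"spin": 0}
    - {"x": 0,"y": -0.2,"z": 0,"spin": 0}
    - {"x": 0,"y": 0,"z": 0,"spin": 0}
    - {"x": 0,"y": 0,"z": 0,"spin": 0}

```text
t: 20.98
ee_pos: [0.4636, 0.0121, 0.1894]
tool_rot: [0.202, 3.109, 0.043]
force: [0.4, -0.2, -0.3]
opening: 0.0168
```

```bash
python3 -c "
from h import *
st([.4656,.0095,.124])
c=vision.get_calibration('wrist');S=vision.get_calibration('side');T=vision.get_calibration('top')
for n,cc,o,k in (('wrist',c,(0,0),1),('side',S,(220,120),4),('top',T,(280,160),6)):
  for p in ([.542,0,.072],[.542,0,.1215],[.608,.0025,.1215]): print(n,((proj(cc,p)-o)*k).round(1))
cv2.imwrite('pics/w13.png',vision.camera('wrist')[:,:,::-1])
cv2.imwrite('pics/s_13.png',cv2.resize(vision.camera('side')[120:260,220:400,::-1],None,fx=4,fy=4,interpolation=cv2.INTER_CUBIC))
cv2.imwrite('pics/t_13.png',cv2.resize(vision.camera('top')[160:250,280:400,::-1],None,fx=6,fy=6,interpolation=cv2.INTER_CUBIC))
st([.4656,.0095,.124])
"
```

```text
t 20.98 tcp [0.4636 0.0121 0.1894] grasp [0.4651 0.0135 0.1355] tilt_deg xy [1.58 1.49] yaw_y 82.57 F [ 0.4 -0.2 -0.3] op 0.0168 q [-0.23  0.5   1.95  0.05  0.66 -1.71]
units to target (grasp) [-0.028 -0.172  0.455]
wrist [318.  340.4]
wrist [318.9 407.8]
wrist [338.3 488.5]
side [351.2 402.6]
side [348.7 329.8]
side [461.8 316.3]
top [372.6 365. ]
top [374.6 355.5]
top [364.  185.4]
t 21.13 tcp [0.4635 0.0127 0.1894] grasp [0.465  0.0141 0.1354] tilt_deg xy [1.57 1.49] yaw_y 82.65 F [ 0.5 -0.6 -0.7] op 0.017 q [-0.23  0.5   1.95  0.05  0.66 -1.71]
units to target (grasp) [-0.037 -0.194  0.453]
```

View pics/s_13.png

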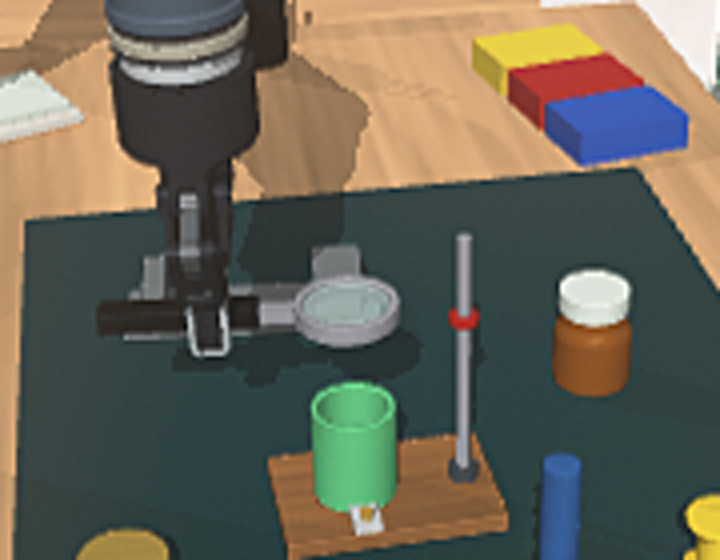

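View pics/t_13.png

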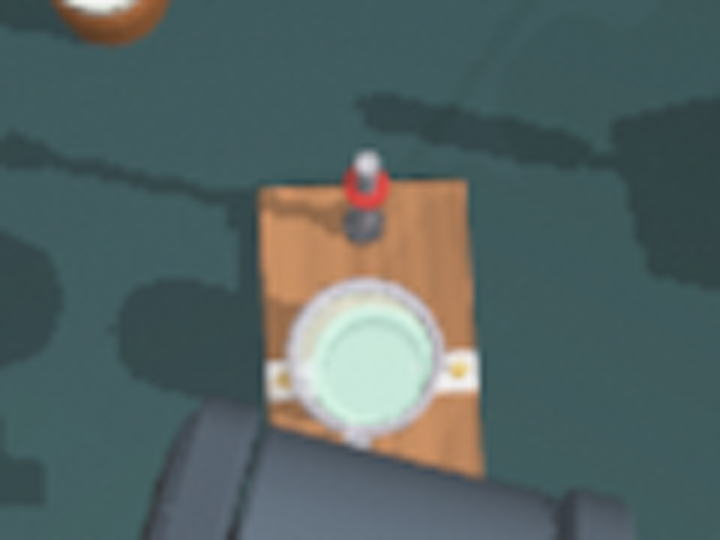

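View pics/w13.png

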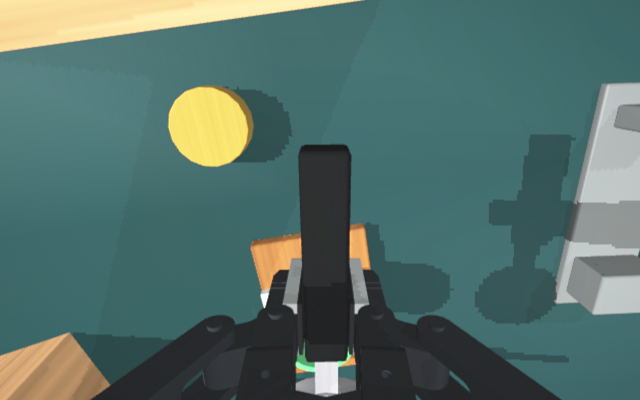

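```bash
python3 -c "
from h import *
np.set_printoptions(precision=4,suppress=True)
S=vision.get_calibration('side');T=vision.get_calibration('top')
t=cp(366,357.5,6,280,160)
for z in (.125,.1335,.1395): print('top',z,atz(T,*t,z))
u,v=cp(346.5,311,4,220,120); u-=2.6/4; v-=4/4
print('tri',tri([(T,*t),(S,u,v)]))
# ring
tr=cp(367,188,6,280,160); u,v=cp(464,320,4,220,120)
print('ring raw',tri([(T,*tr),(S,u,v)]),'corr',tri([(T,*tr),(S,u-.65,v-1)]))
# cup rim in same raw frame earlier gave z .0694 (true .072), post top .1749 (true .175)
"
```

```text
top 0.125 [0.542  0.0043 0.125 ]
top 0.1335 [0.5413 0.0044 0.1335]
top 0.1395 [0.5409 0.0045 0.1395]
tri [0.5403 0.0045 0.1353]
ring raw [0.6083 0.0023 0.1201] corr [0.6073 0.0024 0.1229]
```

```bash
python3 -c "
from h import *
S=vision.get_calibration('side')
im=cv2.imread('pics/side0.png')
cv2.imwrite('pics/post.png',cv2.resize(im[170:250,315:360],None,fx=8,fy=8,interpolation=cv2.INTER_CUBIC)[:600])
for z in (.175,.1245,.1185,.1215,.012): print(z,(proj(S,[.608,.0025,z])-[315,170])*8)
# red rows
sub=im[190:212,325:350].astype(int); m=(sub[:,:,2]-sub[:,:,1]).clip(0)
ys,xs=np.mgrid[190:212,325:350]; print('red centroid',(m*(m>60)*ys).sum()/(m*(m>60)).sum(),(m*(m>60)*xs).sum()/(m*(m>60)).sum(), [int(r.max()) for r in m])
"
```

```text
0.175 [163.96312265  67.97817755]
0.1245 [163.5465891  223.53993164]
0.1185 [163.49847989 241.50715755]
0.1215 [163.52249883 232.53686491]
0.012 [162.68958488 543.60317459]
red centroid 199.67910005920663 335.46358792184725 [3, 3, 3, 3, 2, 2, 8, 83, 145, 137, 148, 139, 73, 0, 0, 2, 2, 2, 3, 4, 3, 3]
```

View pics/post.png

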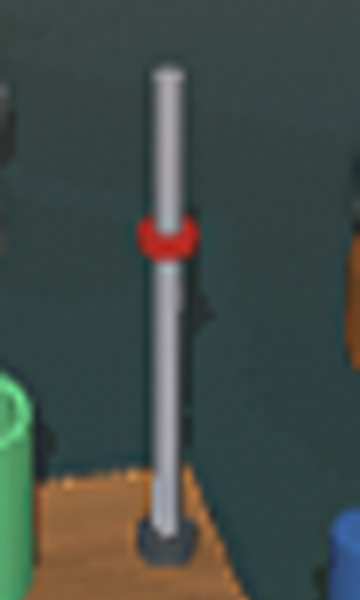

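The lens now measures ≈(0.541,0.0044,0.134) and the ring z≈0.121. I'll shift -y by 4 mm and go down about 13 mm.

play_rows:
  series:
    - {"x": -0.03,"y": -0.1,"z": 0.1,"spin": 0}
    - {"x": 0,"y": -0.08,"z": 0.2,"spin": 0}
    - {"x": 0,"y": 0,"z": 0.15,"spin": 0}
    - {"x": 0,"y": 0,"z": 0.05,"spin": 0}
    - {"x": 0,"y": 0,"z": 0,"spin": 0}
    - {"x": 0,"y": 0,"z": 0,"spin": 0}

```text
t: 21.63
ee_pos: [0.4635, 0.0102, 0.1751]
tool_rot: [0.195, 3.111, 0.044]
force: [0.8, -0.4, -0.4]
opening: 0.017
```

```bash
python3 -c "
from h import *
st([.4656,.0095,.123])
cv2.imwrite('pics/s_14.png',cv2.resize(vision.camera('side')[150:250,250:350,::-1],None,fx=6,fy=6,interpolation=cv2.INTER_CUBIC))
cv2.imwrite('pics/t_14.png',cv2.resize(vision.camera('top')[160:250,280:400,::-1],None,fx=6,fy=6,interpolation=cv2.INTER_CUBIC))
st([.4656,.0095,.123])
"
```

```text
t 21.63 tcp [0.4635 0.0102 0.1751] grasp [0.4649 0.0116 0.1211] tilt_deg xy [1.49 1.52] yaw_y 82.85 F [ 0.8 -0.4 -0.4] op 0.017 q [-0.24  0.53  1.96  0.05  0.63 -1.73]
units to target (grasp) [-0.04  -0.078 -0.078]
t 21.73 tcp [0.4636 0.0101 0.1752] grasp [0.465  0.0115 0.1213] tilt_deg xy [1.51 1.52] yaw_y 82.85 F [-0.1  0.1 -1. ] op 0.0169 q [-0.24  0.53  1.96  0.05  0.63 -1.73]
units to target (grasp) [-0.035 -0.076 -0.07 ]
```

View pics/s_14.png

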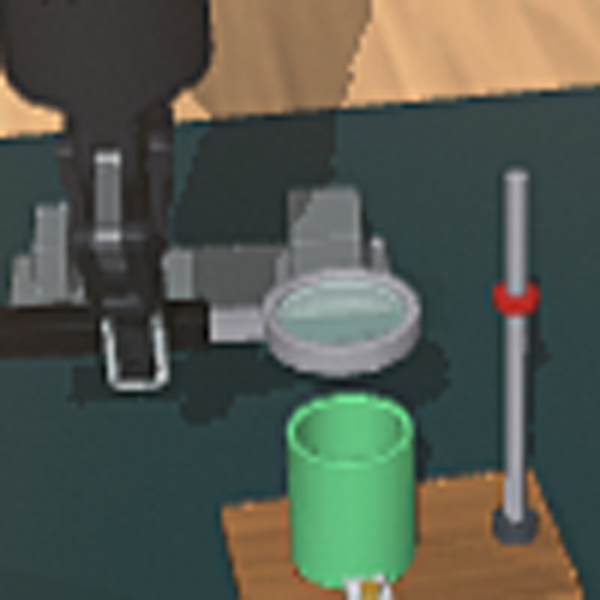

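View pics/t_14.png

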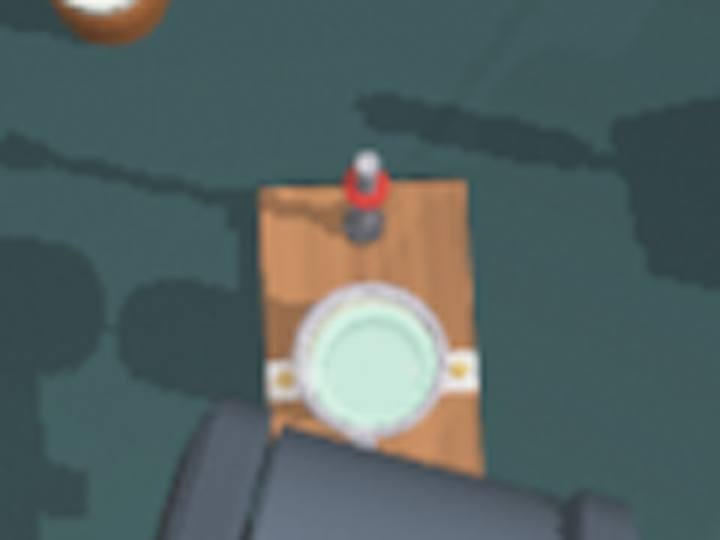

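```bash
python3 -c "
from h import *
np.set_printoptions(precision=4,suppress=True)
S=vision.get_calibration('side');T=vision.get_calibration('top')
t=cp(371,361,6,280,160)
for z in (.12,.126): print('top',z,atz(T,*t,z))
a=lambda x,y: np.array(cp(x,y,6,250,150))
ring=a(517,298); pr=proj(S,[.608,.0025,.1215]); print('ring bias',ring-pr)
cupb=a(350,430)-proj(S,[.542,0.,.072]); print('cup bias',cupb)
b=np.array([.55,.7])
print(tri([(T,*t),(S,*(a(342,322.5)-b))]))
for z in (.119,.121,.123): print(z,proj(S,[.5425,.0018,z])-(a(342,322.5)-b))
"
```

```text
top 0.12 [0.541  0.0023 0.12  ]
top 0.126 [0.5405 0.0024 0.126 ]
ring bias [0.3097 0.1829]
cup bias [0.1143 0.5901]
[0.5403 0.0024 0.1199]
0.119 [1.2736 0.339 ]
0.121 [ 1.2475 -0.4129]
0.123 [ 1.2214 -1.1662]
```

play_rows:
  series:
    - {"x": -0.04,"y": -0.08,"z": -0.07,"spin": 0}
    - {"x": 0,"y": 0,"z": 0,"spin": 0}
    - {"x": 0,"y": 0,"z": 0,"spin": 0}

```text
t: 21.98
ee_pos: [0.4645, 0.0078, 0.1773]
tool_rot: [0.195, 3.11, 0.044]
force: [0.3, 0.2, -1.7]
opening: 0.0166
```

```bash
python3 -c "
from h import *
st([.4656,.0095,.123])
cv2.imwrite('pics/s_15.png',cv2.resize(vision.camera('side')[150:250,250:350,::-1],None,fx=6,fy=6,interpolation=cv2.INTER_CUBIC))
cv2.imwrite('pics/t_15.png',cv2.resize(vision.camera('top')[140:260,280:480,::-1],None,fx=4,fy=4,interpolation=cv2.INTER_CUBIC))
st([.4656,.0095,.123])
"
```

```text
t 21.98 tcp [0.4645 0.0078 0.1773] grasp [0.4659 0.0092 0.1234] tilt_deg xy [1.54 1.51] yaw_y 82.85 F [ 0.3  0.2 -1.7] op 0.0166 q [-0.24  0.53  1.96  0.05  0.63 -1.73]
units to target (grasp) [0.016 0.01  0.015]
t 22.08 tcp [0.4646 0.0078 0.1774] grasp [0.4661 0.0092 0.1234] tilt_deg xy [1.55 1.51] yaw_y 82.86 F [-0.1  0.4 -0.5] op 0.0167 q [-0.24  0.53  1.96  0.05  0.63 -1.73]
units to target (grasp) [0.02  0.01  0.015]
```

View pics/s_15.png

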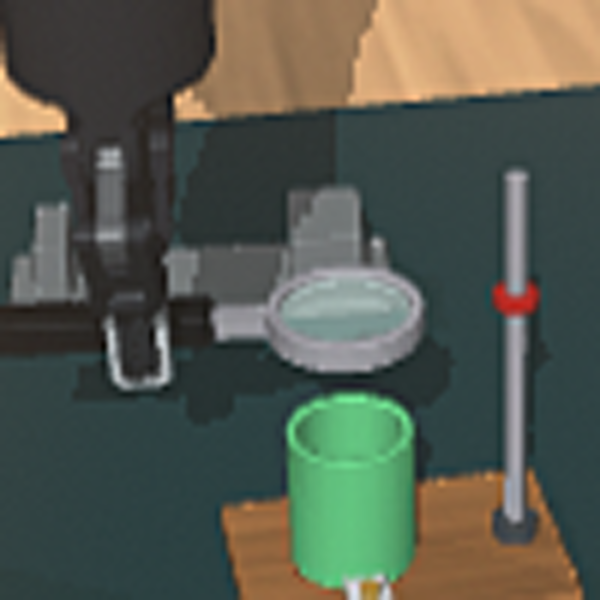

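View pics/t_15.png

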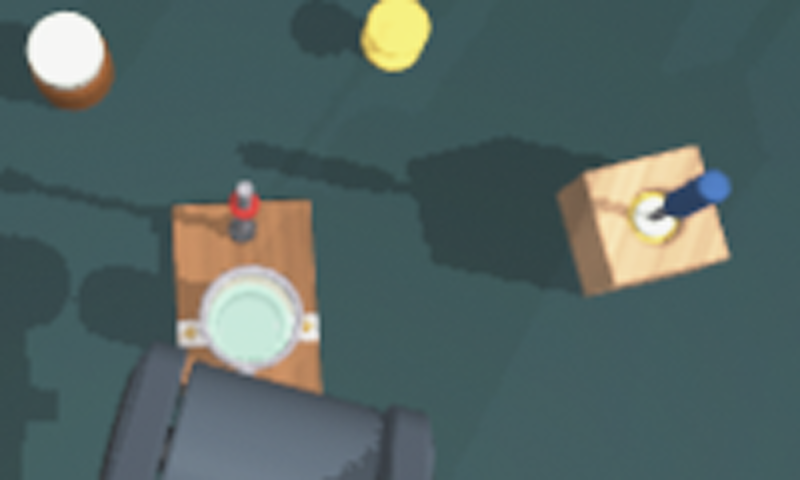

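```bash
python3 -c "
from h import *
np.set_printoptions(precision=4,suppress=True)
S=vision.get_calibration('side');T=vision.get_calibration('top')
t=cp(251,318.5,4,280,140)
a=lambda x,y: np.array(cp(x,y,6,250,150))
print('top',atz(T,*t,.122))
for b in ((.31,.18),(.2,.6)): print(tri([(T,*t),(S,*(a(345,320)-b))]))
tb=cp(713,186,4,280,140); print('brush top',atz(T,*tb,.195)); print('head',atz(T,*cp(656,216,4,280,140),.08))
"
```

```text
top [0.542  0.0001 0.122 ]
[0.5416 0.0001 0.1208]
[0.5417 0.0001 0.1219]
brush top [ 0.6015 -0.245   0.195 ]
head [ 0.6021 -0.2465  0.08  ]
```

The lens measures (0.542, 0.000, 0.121–0.122), against the cup axis at (0.5416, 0.0007) and the ring at ≈0.121. The brush is upright in its hole and the arm is at rest, so I'm handing in.

```bash
python3 -c "
from h import *
s=st(); print(np.abs(s['qd']).max())
from station import hand_in
print(hand_in())"
```

```text
t 22.08 tcp [0.4646 0.0078 0.1774] grasp [0.4661 0.0092 0.1234] tilt_deg xy [1.55 1.51] yaw_y 82.86 F [-0.1  0.4 -0.5] op 0.0167 q [-0.24  0.53  1.96  0.05  0.63 -1.73]
0.0029522820081595894
the job is handed in; nothing more can be done
None
```

The job is handed in at 22.1 s, with the loupe still in the gripper over the cup. No verdict was reported.

- **Brush:** I took it out and pressed it to the cup floor twice. Floor contact read 21 N and 17 N at the wrist. It came up 46 mm after the first stroke and fully clear of the cup after the second. I then set it back in its block and released it. The last top view puts its head at (0.602, -0.2465) and its top at (0.6015, -0.245), so it stands upright.
- **Loupe:** The lens centre measured about (0.542, 0.000, 0.121 to 0.122). The cup axis is at (0.5416, 0.0007), so it is centred to about 1 mm.
- **Height:** The red ring is at z ≈ 0.121. My estimates of it ranged from 0.120 to 0.123, so the height match is good to about 1–2 mm.
- **Level and still:** The arm was at rest when I handed in (joint speeds below 0.003 rad/s). The tool was tilted about 1.5° about each axis, but it already had 1.1° and 1.3° when it gripped the level loupe, so the tool turned by less than 0.5° afterwards. I checked the loupe's level only by eye, in the side view.
- **Bystanders:** The red ring looks unmoved in the last side and top views. The jar and spool stood in place in the last top view, which did not show the tin. I went nowhere near the tin, but my last clear view of it was the wrist picture just before the final small moves.

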